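Feed a speaker front from the magazine and set it to the glue line

TASK

Push the magazine's pusher fully in so that the bottom speaker front comes out of the exit, then draw that front out from under the stack so that the others drop down and stay stacked in the magazine. Lay it flat on the gluing board without dropping it, recessed face up and lengthwise to the board, and slide it under the clamp bridge from the board's open end until its leading short edge meets the scribed line exactly and squarely; nothing stops it there. Let go of it, let the pusher spring back, and leave the other things on the bench where they are.

Things in the scene. Friction and masses are not known exactly. Their poses are not given: they have to be found in the camera images.
- magazine: Fixed upright aluminium gravity magazine: four corner angles (x=-60..60, y=-34..34 mm, up to 170 mm above the table) around a stack of five wooden speaker fronts. Origin: on the table under the stack's middle, z up. Exit at its -x side, pusher at its +x end. The stack lies on a bed 50 mm above the table, 36 mm wide (y), x=-62..150 mm, over a base plate 90 mm wide, 8 mm thick
- exit (a point): Middle of the exit's sill on the bed, 62 mm from the magazine's origin towards its -x, 50 mm above the table; axes as the magazine's. The exit under the front angles is 21 mm high: one front passes, kept level; when it has left, the others drop 16 mm. A loading lip leans out above it, to 87 mm from the magazine's origin, 168 to 194 mm above the table
- pusher (a joint): Slide of the magazine's pusher, m: 0 at rest (back), 0.042 fully in, at its stop. It moves along the magazine's -x and shoves the bottom front about 39 mm, so that some 34 mm of it stick out past the front angles. It takes about 3 to 7 N to push in; a light spring takes it back when let go
- pusher_tab (a point): Point on the outer (magazine +x) face of the pusher's upright steel tab, the face to push on, 100 mm above the table. The tab is 50 mm wide (y), 8 mm thick (x), and reaches from the bed to 125 mm above the table; at rest this face is 134 mm from the magazine's origin. Axes as the magazine's
- front0: The bottom speaker front of the stack, the one to take: plain light wooden panel 110 x 58 x 16 mm (own x, y, z), about 90 g, with two dark round driver recesses (44 and 24 mm across, too shallow to feel) on its upper face. Origin: centre of its underside. It starts with its axes along the magazine's
- board: Fixed grey gluing board 250 x 150 x 15 mm (own x, y, z), origin at the centre of its underside, own +x pointing to the robot's left and somewhat ahead (its open, longer end, without the bridge, is the -x end)
- bridge (a point): Point on the board's top under the middle of its steel clamp bridge, 25 mm from the board's origin towards its +x; axes as the board's. The bar runs along y, 20 mm wide; posts at y=-67..-53 and 53..67 mm; free height 36 mm (30 mm under the rubber foot in the middle). Bar top 61 mm, clamp knob in the middle 102 mm above the table
- line_mid (a point): Middle of the scribed line on the board's top (15 mm above the table): a thin dark line across the board (along its y), 70 mm from the board's origin towards its +x, on the far side of the bridge. Axes as the board's
- front1: Speaker front 2 from the bottom of the stack, same as front0; it must stay in the magazine
- front2: Speaker front 3 from the bottom of the stack, same as front0; it must stay in the magazine
- front3: Speaker front 4 from the bottom of the stack, same as front0; it must stay in the magazine
- front4: Speaker front 5 from the bottom of the stack, same as front0; it must stay in the magazine
- remote_a: Bystander, leave alone: black remote control 185 x 48 x 20 mm, origin at its underside
- remote_b: Bystander, leave alone: white remote control 160 x 46 x 20 mm, lying between magazine and board, origin at its underside
- driver: Bystander, leave alone: bare loudspeaker driver 94 mm across, 42 mm high, origin at its underside
- speaker: Bystander, leave alone: small wooden loudspeaker box 100 x 105 x 145 mm, origin at its underside
- screwdriver: Bystander, leave alone: screwdriver lying on the table
There are look-alikes about, which are no part of the job. What is shaped like the front0 but pink or yellow is not meant.

How it is judged:
By the outcome, as a careful person would: the job done as asked, in the order asked, and still so for the second after the job is handed in, with the robot touching nothing.
It also fails if it takes over 69 s, if anything falls off the work surface, if the arm or the gripper's body presses on something with over 40 N, if the wrist force passes 120 N, or if a joint passes its speed limit or range.

ROBOT

A 6-joint arm with a two-finger parallel gripper is mounted at the origin on the work surface. World frame = base frame: x ahead of the robot, y to its left, z up, the work surface at z = 0. Lengths are in mm, angles in rad, forces in N, time in s.
With the tool pointing down it reaches from about 275 to 1000 mm from the base axis. Payload 8.4 kg.
Tool frame: the origin (TCP) lies on the centre line of the jaws, within the pads' length; the fingertips stand r.tip_reach ahead of it and the grasp point (between the pads) lies 3 mm ahead of it (r.tip_reach is the distance from the TCP to the fingertips, in mm); z points along the fingers, y is the direction in which the jaws open and shut (so a half turn about z gives the same grasp; the last joint's range is limited). The gripper opens to 85 mm and grips with 20 to 120 N. Pads are 22 mm wide; open, the fingers measure 114 mm over their backs; the gripper's body (76 mm by 85 mm) begins 54 mm behind the grasp point. The pads swing forward as they close: fully open they stand 13 mm farther back than shut.
Start: joints at [-1.168, 0.353, 1.633, -0, 1.155, -0.002], TCP at [246.146, -574.491, 253.281] pointing down, gripper open.
Joint ranges: [-2.63, 2.63], [-0.92, 2.1], [0.06, 2.66], [-1.3, 4.44], [0, 2.69], [-3.02, 3.02]. Speed limits (rad/s): [2.22, 2.22, 2.79, 3.14, 3.14, 3.14].

INTERFACE

Orientations are given as [roll, pitch, yaw] about the fixed x, y, z axes, in that order (R = Rz(yaw) Ry(pitch) Rx(roll)).
In Python, from rig import sense, optics, r, nets gives the robot as it stands. The module is installed in compiled form; this text tells all that it offers.
- The arm moves only by the tool carry_out, never from a script. Its argument "increments" is a list that holds one entry, the list of rows, each a list of 6 numbers: the shift along the tool's x, y, z normalised to -1 to 1, where 1 is 40 cm, then the turn, a rotation vector about the tool's x, y, z normalised to -1 to 1, where 1 is 60 degrees. A call has 1 to 5 rows; each row is the pose to reach, as a shift and turn from the pose commanded when the call began, along the tool's axes at that moment; what a row does not reach only later rows make up. A row lasts 1/12 s, in which the tool goes at most 41.7 mm and 7.16 degrees, less where a joint would pass 70% of its speed; a pose out of reach is approached as far as the arm can. A call with a number of a shift or a turn outside -1 to 1 is refused whole. A call with a gripper value outside its range is refused whole. "hand" is the closure, from 0 (fully open) to 1 (shut), set as the call begins (left out, the last holds). The fingers move at their own pace and stop on an object; "squeeze" is the grip in N (left out, the last holds). Time passes only in rows, so rows that repeat a pose let the fingers close. It gives the time, the measured TCP pose, the force and the opening at its end, in the units of the state.
- sense(): the state, without advancing time (a new reading comes with each control period).
- optics.grab_frame(name): name is "scene" or "top" or "wrist"; returns a dict with "img" (400x640x3 uint8, red, green, blue), "range_z" (400x640 float32, mm along the optical axis (not along the pixel's ray), 0 where there is no reading), "fov_y" (degrees; the focal length in pixels is half the picture's height over the tangent of half this angle, whatever the lens; pixels are square), "cx", "cy" (the principal point, pixels), "R" (3x3) and "t" (3): a world point X has camera coordinates R X + t. Camera axes: x right, y down, z forward; pixel columns grow to the right and rows downward; lengths in mm; the calibration is good to about 2 mm. A picture is of the moment at which its call begins.
- r.sign_off(): hands the job in, once; it reports no verdict.
Trained networks look in the newest picture that a camera, given by its name, has taken for a name from the list of things; names that differ only in an ending like _2 or _b are one class to them, and where a whole thing is asked for, a point or a joint stands for the part that bears it (a point fixed in the world has none). Each returns a list of dicts, best first, with "confidence" (0 to 1); they miss things now and then, are a little off and sometimes report something else, mostly with a low value. They report only what shows in the picture. A call takes as long as a camera call. They do not tell look-alikes from the thing itself.
- nets.trace(target, camera): "mask" (400x640 bool, what is visible of it).
- nets.tip_of(target, camera): "point" ([x, y, z] in mm, in world coordinates, good to about 4 mm: a listed point, or the origin of a listed thing).
The state is a dict: "clock": time; "qpos": joint angles; "qvel": joint speeds; "joint_efforts": joint torques, N m; "eef_pos": TCP position; "tcp_rot": TCP orientation; "contact_force": force on the tool from outside, world axes, zero at the start; "wrist_torque": the same for the moment, N m; "opening": opening from 0.0 (shut) to 1.0 (fully open).
Only numpy, scipy, OpenCV 4.12 (cv2) and the standard library are available. Lean on these libraries where they do the work, as an engineer would, in place of code of your own. Each camera call takes 0.05 s, during which the arm holds its last target.

## Working session

There is one attempt and no reset: what is moved stays moved. The work goes in short steps, Python scripts to look and compute and a tool call to move; the robot and the scene stay as the last step left them, time stands still between calls to the robot, and variables do not carry over. Pictures are saved under pics/ and viewed, and the job is handed in when it is done.

Besides the shell and the picture viewer there is one more tool, called after "Call:" as name(argument=value, ...), one argument or row to a line, values as JSON. carry_out: Moves the arm, as the interface text tells. Its arguments: {"type":"object","properties":{"increments":{"type":"array","items":{"type":"array","items":{"type":"array","items":{"type":"number","minimum":-1,"maximum":1}}}},"hand":{"type":"number"},"squeeze":{"type":"number"}},"required":["increments"]}

```bash
ls -a; mkdir -p pics; cat > h.py <<'E'
import numpy as np, cv2
from rig import sense, optics, r, nets
from scipy.spatial.transform import Rotation as Rn
def grab(n,save=None):
    f=optics.grab_frame(n)
    if save: cv2.imwrite('pics/'+save+'.png',cv2.cvtColor(f['img'],cv2.COLOR_RGB2BGR))
    return f
def foc(f): return 200/np.tan(np.radians(f['fov_y'])/2)
def cloud(f):
    z=f['range_z'].astype(float); v,u=np.mgrid[0:400,0:640]; k=foc(f)
    P=np.stack([(u-f['cx'])*z/k,(v-f['cy'])*z/k,z],-1)
    W=(P-np.array(f['t']))@np.array(f['R'])
    W[z<=0]=np.nan
    return W
def proj(f,X):
    c=np.array(f['R'])@np.array(X,float)+np.array(f['t']); k=foc(f)
    return c[:2]/c[2]*k+[f['cx'],f['cy']]
def pose():
    s=sense(); return np.array(s['eef_pos']),np.array(s['tcp_rot']),s
E
python3 - <<'E'
from h import *
s=sense();print(s, r.tip_reach)
for n in ['scene','top','wrist']:
    f=grab(n,n+'0'); print(n,f['fov_y'],f['cx'],f['cy'],np.array(f['R']).round(3).tolist(),np.array(f['t']).round(1))
    for t in ['magazine','exit','pusher_tab','front0','board','bridge','line_mid','remote_b'] if n!='wrist' else []:
        try: print(t,[(np.round(d['point'],1).tolist(),round(d['confidence'],2)) for d in nets.tip_of(t,n)])
        except Exception as e: print(t,e)
print(sense()['clock'])
E
```

```text
.
..
pics
{'clock': 0.0, 'qpos': array([-1.16842033e+00,  3.53652358e-01,  1.63417151e+00, -7.38333134e-06,
        1.15516887e+00, -2.36551151e-03]), 'qvel': array([-0.00111227, -0.00040654, -0.00139495, -0.00151183,  0.00226318,
       -0.00065471]), 'joint_efforts': array([ 1.78792379e-03, -6.05247045e+01, -3.42059076e+01, -6.39670861e-05,
        9.25193424e-03,  5.66118352e-07]), 'eef_pos': array([ 245.95198012, -574.07424149,  252.54302926]), 'tcp_rot': array([-3.14019256e+00,  3.43864307e-06,  4.04744497e-01]), 'contact_force': array([-0.19117794,  0.53231708,  0.22177643]), 'wrist_torque': array([-0.02172957,  0.00180123,  0.02706516]), 'opening': 0.9987525700445478} 22.0
scene 50.42670976407112 315.7841528236316 191.40860440626415 [[-0.615, 0.789, -0.015], [0.65, 0.496, -0.577], [-0.447, -0.364, -0.817]] [ 249.5 -364.7 1286.1]
magazine [([508.6, 177.4, -0.3], 0.59)]
exit [([519.4, 110.2, 49.7], 0.56)]
pusher_tab [([490.9, 311.4, 100.5], 0.91)]
front0 [([506.8, 173.0, 115.5], 0.97), ([671.2, 502.7, 1.7], 0.96), ([338.0, 56.1, 0.7], 0.88), ([529.2, 428.0, -4.6], 0.79), ([506.2
[... 428 characters left out ...]
75], [0.075, -0.008, -0.997]] [106.3 548.1 906.8]
magazine [([510.8, 172.8, 2.7], 0.88), ([489.8, 308.9, 94.7], 0.2)]
exit [([512.3, 107.6, 47.0], 0.78)]
pusher_tab [([488.1, 308.8, 100.4], 0.75)]
front0 [([337.4, 54.6, 1.1], 0.92), ([506.8, 174.6, 111.3], 0.71), ([672.0, 498.9, -4.8], 0.59), ([525.5, 433.9, -2.2], 0.57)]
board [([526.7, -209.2, 1.7], 0.76), ([506.1, 169.7, 113.1], 0.4)]
bridge [([545.1, -192.2, 14.5], 0.93)]
line_mid [([572.1, -152.8, 13.6], 0.95)]
remote_b [([772.9, -86.3, -0.3], 0.8), ([604.2, 13.4, 1.4], 0.59)]
wrist 63.95561168539737 314.49363649166474 200.7008811145797 [[0.394, -0.919, 0.001], [-0.887, -0.38, 0.262], [-0.24, -0.104, -0.965]] [-625.3  -33.2  377. ]
0.95
```

View pics/scene0.png

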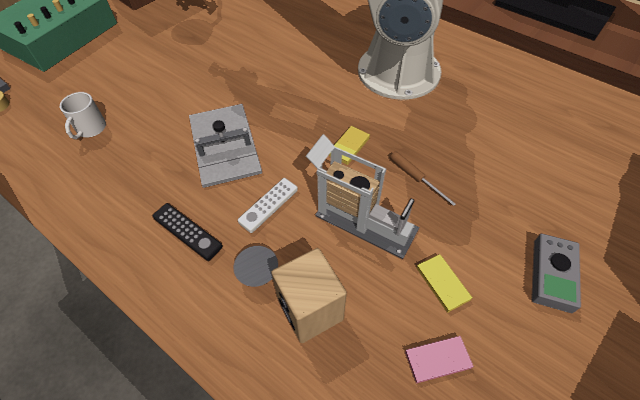

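View pics/top0.png

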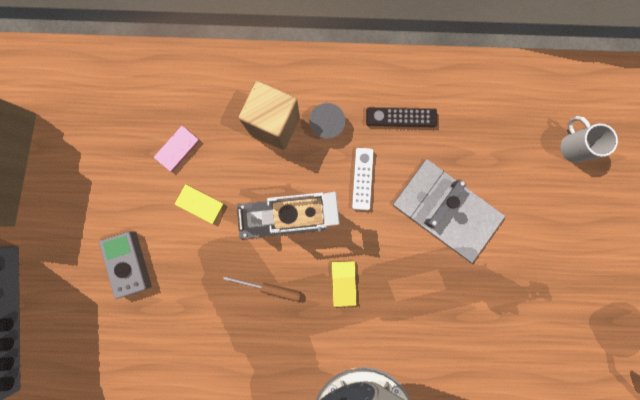

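View pics/wrist0.png

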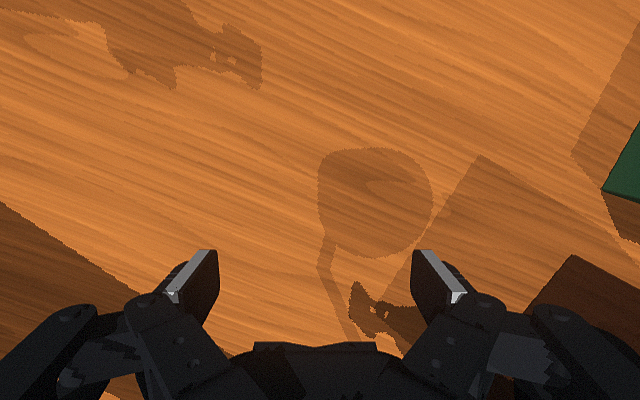

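Both views show the magazine with its stack at about top (290,213). Its exit and lip are on the right, near (332,208), and the tab is on the left, near (245,220). The board is at top (450,210), with its line on the upper-left side and its open end at lower right.

These could be mistaken for front0:
- pink panel, top (177,148)
- yellow panels, top (199,204) and (344,284)
- the other stacked fronts, top (300,213)

The one I want is the lowest plain wooden panel in the magazine. I'll check a crop of it and measure the poses.

```bash
python3 - <<'E'
from h import *
for n in ['scene','top']:
    f=grab(n); np.savez(n+'0.npz',**f)
f=dict(np.load('scene0.npz')); im=f['img']
c=cv2.resize(im[130:260,290:430],None,fx=5,fy=4.5,interpolation=cv2.INTER_CUBIC)
cv2.imwrite('pics/crop_mag.png',c[:,:,::-1])
f=dict(np.load('top0.npz')); im=f['img']
c=np.vstack([cv2.resize(im[180:250,225:350],None,fx=4.5,fy=4.5)[:300,:500], cv2.resize(im[150:270,385:510],None,fx=4,fy=2.4)[:290,:500]])
cv2.imwrite('pics/crop_top.png',c[:,:,::-1])
for n in ['top','scene']:
    f=dict(np.load(n+'0.npz')); W=cloud(f)
    # table check
    m=(abs(W[...,0]-400)<60)&(abs(W[...,1]+50)<60); print(n,'table',np.nanmedian(W[m][:,2]))
    # board top
    b=(np.hypot(W[...,0]-530,W[...,1]+210)<170)&(abs(W[...,2]-15)<5)
    lab,cc,st,ce=cv2.connectedComponentsWithStats(b.astype(np.uint8))[0:4]
    k=1+np.argmax(st[1:,4]); 
    P=W[b][:,:2].astype(np.float32)
    print(n,'board',cv2.minAreaRect(P), np.median(W[b][:,2]))
    # magazine: points by height bands
    for lo,hi in [(3,14),(40,56),(115,135),(155,175),(176,200)]:
        b=(np.hypot(W[...,0]-505,W[...,1]-190)<170)&(W[...,2]>lo)&(W[...,2]<hi)
        P=W[b]; print(n,lo,hi,len(P), cv2.minAreaRect(P[:,:2].astype(np.float32)), np.median(P,axis=0).round(1) if len(P) else '')
print(sense()['clock'])
E
```

```text
top table 0.8612191367335731
top board ((532.31005859375, -210.3390350341797), (250.928955078125, 151.3250274658203), 55.00189971923828) 15.632850005936147
top 3 14 2174 ((503.649658203125, 192.0943603515625), (337.86236572265625, 329.7734069824219), 16.43781089782715) [475.5 224.8   4.5]
top 40 56 58 ((496.9105224609375, 205.57281494140625), (50.6424446105957, 187.8961944580078), 6.585553169250488) [506.7 250.5  51.4]
top 115 135 1398 ((503.6694030761719, 212.0936279296875), (65.23043060302734, 193.69139099121094), 6.614438533782959) [507.2 178.2 130.9]
top 155 175 317 ((509.3699035644531, 170.9873504638672), (73.9466552734375, 124.88090515136719), 7.231893062591553) [526.6 160.5 168.1]
top 176 200 374 ((518.397705078125, 99.79411315917969), (67.77137756347656, 26.9667911529541), 9.436137199401855) [518.3  98.9 186.3]
scene table 0.23574918936759676
scene board ((531.8506469726562, -210.61282348632812), (254.1283721923828, 150.00332641601562), 54.769378662109375) 15.136061889534842
scene 3 14 1601 ((497.20867919921875, 188.28038024902344), (322.07080078125, 330.5811462402344), 8.551274299621582) [532.7 241.1   7.8]
scene 40 56 405 ((506.0143127441406, 217.85018920898438), (64.27952575683594, 213.76022338867188), 14.855731964111328) [512.4 270.6  50.1]
scene 115 135 1295 ((503.7675476074219, 209.96163940429688), (70.56181335449219, 195.75653076171875), 7.187036514282227) [504.4 179.8 129.8]
scene 155 175 710 ((509.0975341796875, 169.73284912109375), (77.09932708740234, 127.71858978271484), 6.851728916168213) [527.5 164.7 165.1]
scene 176 200 374 ((516.9287719726562, 99.5457534790039), (70.81964874267578, 26.140729904174805), 7.61409854888916) [520.   98.6 185.7]
1.05
```

View pics/crop_mag.png

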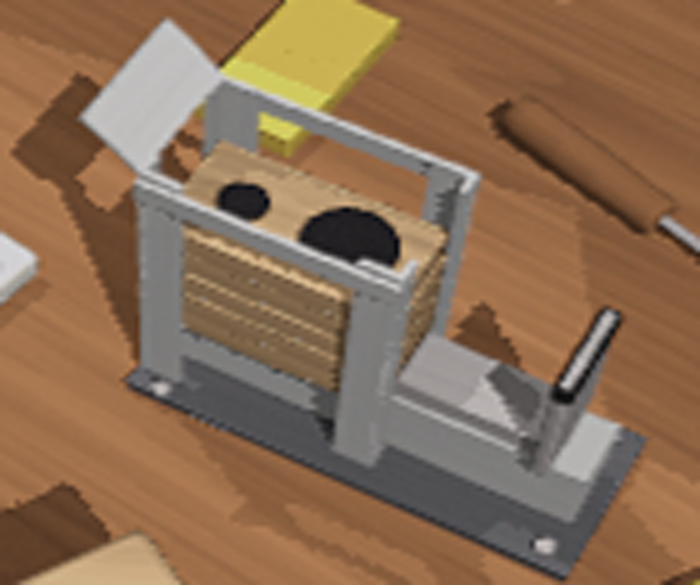

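View pics/crop_top.png

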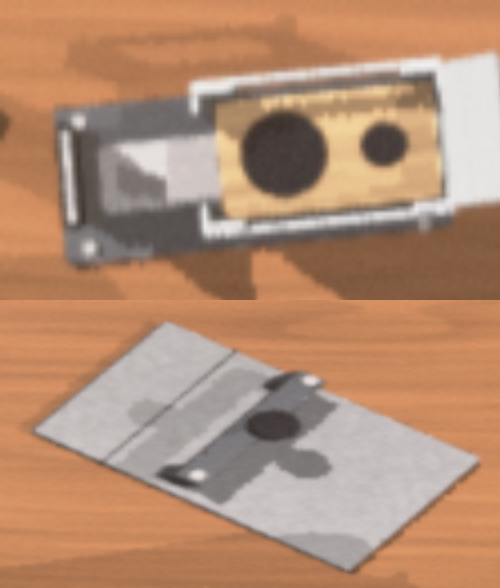

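The crops show a stack of five wooden panels. The lowest one, at crop (260,365), is the one to take. The magazine yaw is about 97° and the board yaw about 55°. Next I'll refine the tab and line positions offline.

```bash
python3 - <<'E'
from h import *
O=np.array([509.2,170.6]);a=np.radians(97.0);ex=np.array([np.cos(a),np.sin(a)]);ey=np.array([-ex[1],ex[0]])
B=np.array([532.1,-210.5]);b=np.radians(55.0);bx=np.array([np.cos(b),np.sin(b)]);by=np.array([-bx[1],bx[0]])
for n in ['top','scene']:
    f=dict(np.load(n+'0.npz')); W=cloud(f); d=W[...,:2]-O; X=d@ex; Y=d@ey; Z=W[...,2]
    def st(name,m): print(n,name,m.sum(),'x',np.percentile(X[m],[1,50,99]).round(1),'y',np.percentile(Y[m],[1,50,99]).round(1),'z',np.percentile(Z[m],[1,50,99]).round(1))
    st('tab',(X>100)&(X<165)&(abs(Y)<40)&(Z>85)&(Z<140))
    st('tabtop',(X>100)&(X<165)&(abs(Y)<40)&(Z>119)&(Z<140))
    st('stacktop',(abs(X)<70)&(abs(Y)<28)&(Z>122)&(Z<136))
    st('angles',(abs(X)<75)&(abs(Y)<45)&(Z>160)&(Z<174))
    st('lip',(X<-50)&(X>-110)&(abs(Y)<45)&(Z>176)&(Z<200))
    st('base',(X<190)&(X>-90)&(abs(Y)<60)&(Z>5)&(Z<11))
    d=W[...,:2]-B; X=d@bx; Y=d@by
    st('board',(abs(X)<140)&(abs(Y)<90)&(abs(Z-15)<4))
    st('bar',(abs(X)<140)&(abs(Y)<90)&(abs(Z-61)<5))
    st('knob',(abs(X)<140)&(abs(Y)<90)&(Z>90)&(Z<110))
    # line pixels
    g=cv2.cvtColor(f['img'],cv2.COLOR_RGB2GRAY).astype(float)
    m=(abs(X-70)<15)&(abs(Y)<72)&(abs(Z-15)<5)
    bl=cv2.GaussianBlur(g,(0,0),3)
    dk=m&(g<bl-10)
    p=np.stack([X[dk],Y[dk]],1); print('line',len(p)); 
    if len(p)>5:
        vx,vy,x0,y0=cv2.fitLine(p.astype(np.float32),cv2.DIST_HUBER,0,.01,.01).ravel(); print('at',x0-vx/vy*y0,'slope deg',np.degrees(np.arctan(vx/vy)))
E
```

```text
top tab 164 x [127.6 129.6 137.9] y [-24.1   0.6  24.9] z [ 85.3 124.7 128.4]
top tabtop 109 x [127.5 132.1 138.1] y [-25.   -0.1  24.9] z [120.3 126.  128.5]
top stacktop 1218 x [-51.3   3.   56.7] y [-27.3   0.3  27.4] z [128.  131.1 134.6]
top angles 293 x [-59.1  -8.1  62.6] y [-37.1  -8.7  36.7] z [160.8 168.1 173.8]
top lip 374 x [-83.7 -72.3 -59.2] y [-33.8  -0.9  32.6] z [176.2 186.3 196.2]
top base 754 x [-55.8  96.7 162.8] y [-44.9  27.2  45.1] z [ 5.3  8.8 10.9]
top board 4925 x [-121.7  -13.2  123.4] y [-72.8   2.8  74.3] z [11.8 15.6 18.7]
top bar 382 x [15.5 27.3 35.5] y [-64.5  10.4  66.1] z [57.1 61.7 65.7]
top knob 134 x [12.4 26.8 39.3] y [-12.2   1.1  14.4] z [ 93.2 102.3 105.7]
line 78
at 69.89942 slope deg 0.20750546
scene tab 177 x [127.6 133.5 137.4] y [-25.1  -7.1  26.3] z [ 86.3 123.9 127.5]
scene tabtop 118 x [127.6 132.7 137.4] y [-25.1  -0.9  26.3] z [120.2 124.8 127.8]
scene stacktop 862 x [-54.6   0.9  61.6] y [-27.8   6.9  27.2] z [123.2 130.3 133.7]
scene angles 540 x [-61.9  -7.3  62.6] y [-37.7 -17.5  37.3] z [160.1 166.2 173.9]
scene lip 374 x [-84.  -72.8 -60.3] y [-34.   -1.6  33.9] z [176.2 185.7 194.3]
scene base 1111 x [-54.1  80.8 161.6] y [-45.  -29.8  41.9] z [ 5.2  8.2 10.9]
scene board 3408 x [-122.4   33.8  124. ] y [-73.5  -0.1  73.7] z [11.7 15.1 18.5]
scene bar 371 x [14.  27.5 36.8] y [-65.7  -1.6  65.5] z [56.3 61.  65.3]
scene knob 122 x [11.1 28.9 40.9] y [-13.7   0.3  14. ] z [ 90.6 101.4 105.1]
line 69
at 69.0954 slope deg 0.10753882
```

```bash
cat >> h.py <<'E'
O=np.array([509.0,172.6]);MA=np.radians(97.0)
B=np.array([532.1,-210.5]);BA=np.radians(55.0)
def fr(o,a,p): 
    c,s=np.cos(a),np.sin(a); return np.array([o[0]+c*p[0]-s*p[1],o[1]+s*p[0]+c*p[1],p[2]])
def mag(*p): return fr(O,MA,p)
def brd(*p): return fr(B,BA,p)
def inv(o,a,w): 
    c,s=np.cos(a),np.sin(a); d=np.array(w[:2])-o; return np.array([c*d[0]+s*d[1],-s*d[0]+c*d[1],w[2]])
def ori(yaw,tilt):
    "tool x along -? : tool z leans toward yaw dir by tilt from straight down; tool y horizontal"
    z=np.array([np.cos(yaw)*np.sin(tilt),np.sin(yaw)*np.sin(tilt),-np.cos(tilt)])
    y=np.array([np.sin(yaw),-np.cos(yaw),0]); x=np.cross(y,z)
    return np.stack([x,y,z],1)
def plan(p,R,quiet=False):
    q,e,s=pose(); R0=Rn.from_euler('xyz',e).as_matrix()
    d=R0.T@(np.array(p)-q); w=Rn.from_matrix(R0.T@R).as_rotvec()
    print('row',(d/400).round(4).tolist(),(w/np.radians(60)).round(4).tolist(),'| mm',np.linalg.norm(d).round(1),'deg',np.degrees(np.linalg.norm(w)).round(2))
    print('qpos',s['qpos'].round(3),'F',s['contact_force'].round(2),'t',s['clock'],'op',round(s['opening'],3))
E
python3 - <<'E'
from h import *
print(ori(MA,0).round(2))
t=mag(175,0,240);print(t);plan(t,ori(MA,0))
plan([420,-200,255],ori(np.radians(50),0))
print(r.tip_reach)
E
```

```text
[[-0.12  0.99 -0.  ]
 [ 0.99  0.12  0.  ]
 [ 0.    0.   -1.  ]]
[487.6728649  346.29557654 240.        ]
row [1.4616, -1.8781, 0.0332] [-0.0, -0.0, -1.2301] | mm 952.0 deg 73.81
qpos [-1.168  0.353  1.633  0.     1.155 -0.002] F [-0.13 -0.42  0.6 ] t 1.05 op 0.998
row [0.7682, -0.6894, -0.0043] [-0.0, -0.0, -0.4468] | mm 412.9 deg 26.81
qpos [-1.168  0.353  1.633  0.     1.155 -0.002] F [-0.13 -0.42  0.6 ] t 1.05 op 0.998
22.0
```

Call:
carry_out(
  increments=[
    [[0.31,-0.4,0,0,0,-0.25],[0.31,-0.4,0,0,0,-0.25],[0.31,-0.4,0,0,0,-0.25],[0.31,-0.4,0,0,0,-0.25],[0.31,-0.4,0,0,0,-0.25]],
  ],
  hand=1,
)

```text
clock: 1.47
eef_pos: [297.1, -376.2, 253.2]
tcp_rot: [-3.141, -0.0, 0.666]
contact_force: [0.9, -1.0, 0.2]
opening: 0.3
```

```bash
python3 - <<'E'
from h import *
plan(mag(175,0,240),ori(MA,0))
E
```

```text
row [1.491, -1.1252, 0.034] [-0.0001, -0.0005, -0.9803] | mm 747.3 deg 58.82
qpos [-0.906  0.125  1.935  0.     1.082 -0.002] F [ 0.94 -0.97  0.18] t 1.4667 op 0.3
```

Call:
carry_out(
  increments=[
    [[0.41,-0.31,0,0,0,-0.27],[0.41,-0.31,0,0,0,-0.27],[0.41,-0.31,0,0,0,-0.27],[0.41,-0.31,0,0,0,-0.27],[0.41,-0.31,0,0,0,-0.27]],
  ],
)

```text
clock: 1.88
eef_pos: [349.3, -177.7, 253.5]
tcp_rot: [3.141, -0.0, 0.949]
contact_force: [1.1, -0.5, -0.5]
opening: -0.001
```

```bash
python3 - <<'E'
from h import *
plan(mag(175,0,240),ori(MA,0))
E
```

```text
row [1.2664, -0.4818, 0.0339] [0.0008, -0.0, -0.7103] | mm 542.2 deg 42.62
qpos [-0.475 -0.026  2.095  0.     1.072  0.147] F [ 1.14 -0.48 -0.5 ] t 1.8833 op -0.001
```

Call:
carry_out(
  increments=[
    [[0.47,-0.18,0,0,0,-0.27],[0.47,-0.18,0,0,0,-0.27],[0.47,-0.18,0,0,0,-0.27],[0.47,-0.18,0,0,0,-0.27],[0.47,-0.18,0,0,0,-0.27]],
  ],
)

```text
clock: 2.3
eef_pos: [400.5, 17.6, 253.7]
tcp_rot: [3.14, -0.001, 1.233]
contact_force: [0.2, -0.8, 0.3]
opening: 0.003
```

```bash
python3 - <<'E'
from h import *
plan(mag(175,0,240),ori(MA,0))
E
```

```text
row [0.8474, -0.067, 0.035] [0.0013, -0.0005, -0.4394] | mm 340.3 deg 26.36
qpos [ 0.04  -0.01   2.079  0.     1.071  0.378] F [ 0.16 -0.77  0.3 ] t 2.3 op 0.003
```

Call:
carry_out(
  increments=[
    [[0.49,-0.04,0,0,0,-0.25],[0.49,-0.04,0,0,0,-0.25],[0.49,-0.04,0,0,0,-0.25],[0.49,-0.04,0,0,0,-0.25],[0.49,-0.04,0,0,0,-0.25]],
  ],
)

```text
clock: 2.72
eef_pos: [450.8, 208.6, 253.6]
tcp_rot: [3.141, -0.001, 1.495]
contact_force: [0.8, -0.6, 0.4]
opening: -0.001
```

```bash
python3 - <<'E'
from h import *
plan(mag(175,0,240),ori(MA,0))
E
```

```text
row [0.3501, 0.0658, 0.0344] [0.0011, -0.001, -0.1888] | mm 143.1 deg 11.33
qpos [4.300e-01 1.510e-01 1.902e+00 1.000e-03 1.086e+00 5.050e-01] F [ 0.82 -0.61  0.44] t 2.7167 op -0.001
```

Call:
carry_out(
  increments=[
    [[0.35,0.066,0.034,0,0,-0.19],[0.35,0.066,0.034,0,0,-0.19],[0.35,0.066,0.034,0,0,-0.19],[0.35,0.066,0.034,0,0,-0.19],[0.35,0.066,0.034,0,0,-0.19]],
  ],
)

```text
clock: 3.13
eef_pos: [488.0, 346.6, 239.0]
tcp_rot: [3.141, -0.001, 1.696]
contact_force: [-0.5, -0.4, -0.4]
opening: -0.002
```

```bash
python3 - <<'E'
from h import *
plan(mag(165,0,126),ori(MA,0))
grab('wrist','w1')
E
```

```text
row [-0.0259, -0.001, 0.2824] [0.0005, -0.001, 0.0025] | mm 113.4 deg 0.16
qpos [6.150e-01 3.260e-01 1.707e+00 1.000e-03 1.108e+00 4.900e-01] F [-0.45 -0.37 -0.43] t 3.1333 op -0.002
```

View pics/w1.png

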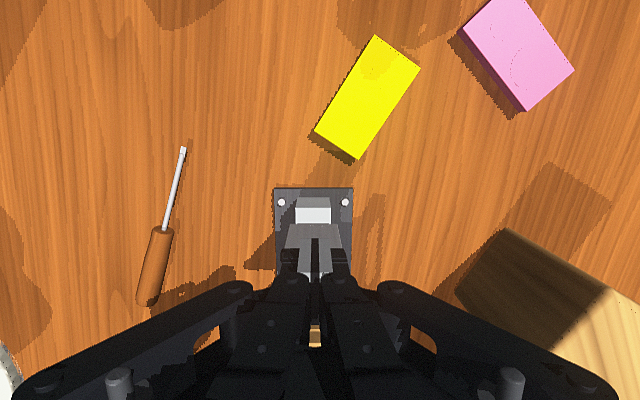

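The wrist view shows the shut fingertips at about (315,285), with the bed and base end at (313,215) and the tab just under the fingers. I'll go down behind the tab.

Call:
carry_out(
  increments=[
    [[-0.013,0,0.282,0,0,0],[-0.013,0,0.282,0,0,0],[-0.013,0,0.282,0,0,0],[-0.013,0,0.282,0,0,0],[-0.013,0,0.282,0,0,0]],
  ],
)

```text
clock: 3.6
eef_pos: [487.2, 336.0, 126.4]
tcp_rot: [-3.139, 0.002, 1.692]
contact_force: [0.9, -0.5, 0.4]
opening: 0.002
```

```bash
python3 - <<'E'
from h import *
grab('scene','s1'); f=grab('scene');im=f['img'];cv2.imwrite('pics/s1.png',cv2.resize(im[100:270,280:480],None,fx=4,fy=3.5)[:,:,::-1])
plan(mag(103,0,126),ori(MA,0)); print(inv(O,MA,sense()['eef_pos']))
E
```

```text
row [-0.1585, -0.001, 0.0075] [0.0022, -0.0011, -0.0007] | mm 63.5 deg 0.16
qpos [ 0.602  0.448  1.803 -0.     0.888  0.481] F [ 0.54 -0.58  0.78] t 3.7 op 0.001
[166.4044254   -0.4249107  129.08722557]
```

View pics/s1.png

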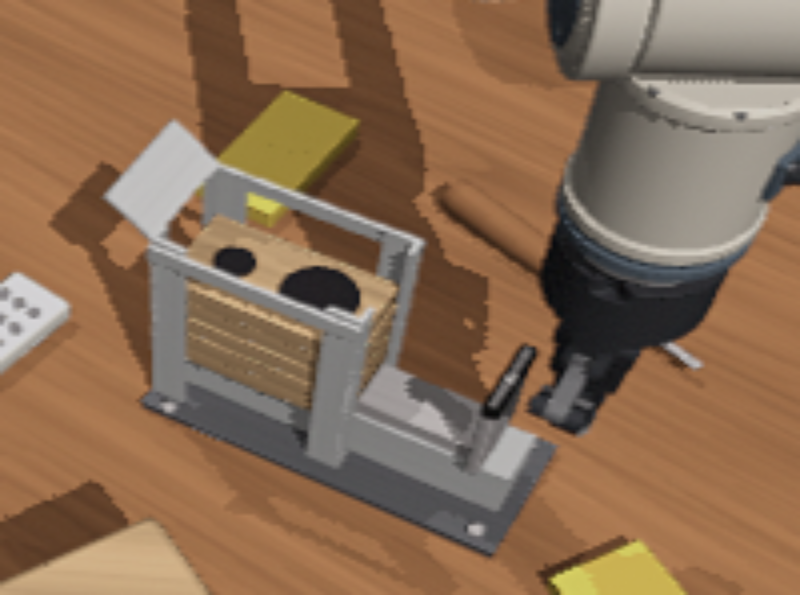

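Call:
carry_out(
  increments=[
    [[-0.04,0,0,0,0,0],[-0.065,0,0,0,0,0],[-0.09,0,0,0,0,0],[-0.11,0,0,0,0,0],[-0.13,0,0,0,0,0]],
  ],
)

```text
clock: 4.12
eef_pos: [495.8, 286.6, 129.3]
tcp_rot: [3.137, -0.004, 1.692]
contact_force: [-2.0, 7.8, 5.9]
opening: 0.001
```

```bash
python3 - <<'E'
from h import *
plan(mag(103,0,126),ori(MA,0)); print(inv(O,MA,sense()['eef_pos']))
E
```

```text
row [-0.0294, -0.0019, 0.0081] [0.004, -0.0034, -0.0012] | mm 12.2 deg 0.32
qpos [0.521 0.418 1.853 0.002 0.865 0.398] F [-2.04  7.82  5.93] t 4.1167 op 0.001
[114.7565201   -0.76500602 129.27624002]
```

Call:
carry_out(
  increments=[
    [[-0.01,0,0,0,0,0],[-0.018,0,0,0,0,0],[-0.025,0,0,0,0,0],[-0.025,0,0,0,0,0]],
  ],
)

```text
clock: 4.45
eef_pos: [497.0, 276.5, 129.2]
tcp_rot: [3.137, -0.003, 1.692]
contact_force: [0.4, 5.7, 3.4]
opening: -0.001
```

```bash
python3 - <<'E'
from h import *
plan(mag(103,0,126),ori(MA,0)); print(inv(O,MA,sense()['eef_pos']))
f=grab('scene');im=f['img'];cv2.imwrite('pics/s2.png',cv2.resize(im[100:270,280:480],None,fx=4,fy=3.5)[:,:,::-1])
E
```

```text
row [-0.004, -0.002, 0.0079] [0.004, -0.0029, -0.0013] | mm 3.7 deg 0.31
qpos [0.504 0.413 1.861 0.002 0.862 0.382] F [0.38 5.74 3.44] t 4.45 op -0.001
[104.60563298  -0.80280797 129.18708137]
```

View pics/s2.png

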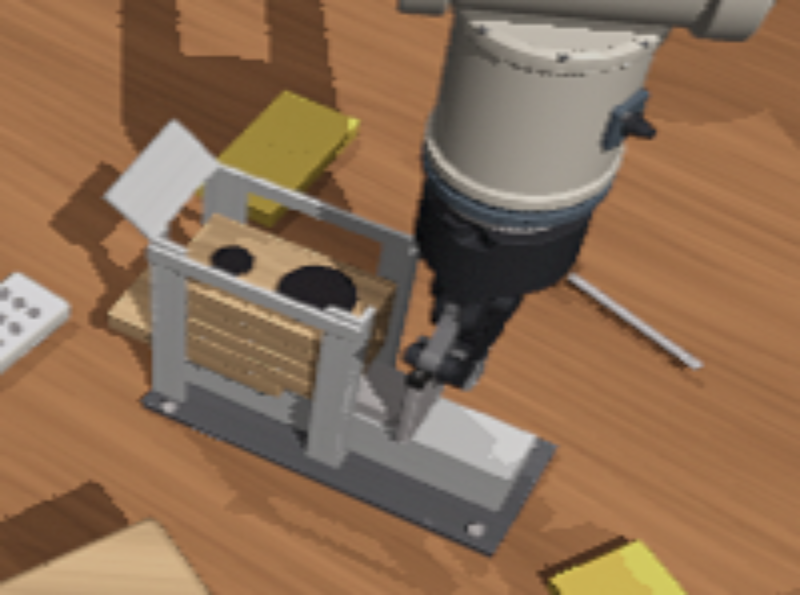

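The front now sticks out at the exit, near (130,305). I'll keep pushing to the stop and watch the force.

Call:
carry_out(
  increments=[
    [[-0.005,0,0,0,0,0],[-0.01,0,0,0,0,0],[-0.01,0,0,0,0,0]],
  ],
)

```text
clock: 4.75
eef_pos: [497.3, 274.9, 129.2]
tcp_rot: [3.137, -0.007, 1.69]
contact_force: [-4.4, 19.7, 2.1]
opening: -0.0
```

```bash
python3 - <<'E'
from h import *
plan(mag(103,0,126),ori(MA,0)); print(inv(O,MA,sense()['eef_pos']))
E
```

```text
row [-0.0001, -0.0022, 0.008] [0.0044, -0.0067, -0.0024] | mm 3.3 deg 0.5
qpos [0.5   0.412 1.864 0.006 0.859 0.376] F [-4.37 19.66  2.12] t 4.75 op -0.0
[103.01310235  -0.85765611 129.21174058]
```

The pusher is at its stop: the force rose to about 20 N and the tab face is at 92 mm, as expected. I'll back off and rise.

Call:
carry_out(
  increments=[
    [[0.05,0,0,0,0,0],[0.15,0,0,0,0,0],[0.2,0,-0.05,0,0,0],[0.2,0,-0.15,0,0,0],[0.2,0,-0.25,0,0,0]],
  ],
)

```text
clock: 5.17
eef_pos: [485.4, 351.3, 227.9]
tcp_rot: [-3.14, 0.001, 1.694]
contact_force: [0.1, 0.1, -0.5]
opening: -0.001
```

Call:
carry_out(
  increments=[
    [[-0.05,0,-0.1,0,0,0],[-0.1,0,-0.2,0,0,0],[-0.2,0,-0.2,0,-0.1,0],[-0.3,0,-0.2,0,-0.2,0],[-0.4,0,-0.2,0,-0.3,0]],
  ],
  hand=0,
)

```text
clock: 5.58
eef_pos: [506.7, 189.9, 310.3]
tcp_rot: [3.137, 0.318, 1.69]
contact_force: [-0.6, -0.1, -0.1]
opening: 0.711
```

```bash
python3 - <<'E'
from h import *
f=grab('top'); cv2.imwrite('pics/t2.png',f['img'][:,:,::-1])
plan(mag(-190,0,220),ori(MA,np.pi/4)); print(inv(O,MA,sense()['eef_pos']), sense()['tcp_rot'])
E
```

```text
row [-0.4078, 0.0043, 0.3736] [0.0013, 1.0644, -0.0018] | mm 221.2 deg 63.86
qpos [ 0.526  0.235  1.708 -0.31   1.343  0.498] F [-0.78 -3.2  -0.64] t 5.6333 op 0.795
[ 12.68586549   1.36292279 308.69438868] [3.14070983 0.32920351 1.69060505]
```

View pics/t2.png

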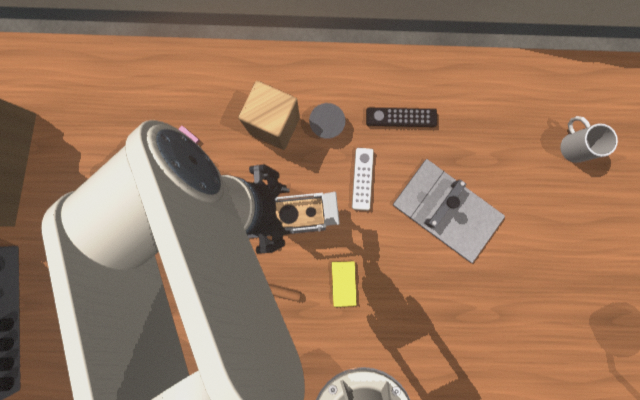

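```bash
python3 - <<'E'
from h import *
plan(mag(-120,0,320),ori(MA,np.radians(15)))
E
```

```text
row [-0.323, 0.0041, 0.0805] [0.0007, 0.5644, -0.002] | mm 133.2 deg 33.86
qpos [ 0.526  0.235  1.708 -0.31   1.343  0.498] F [-0.78 -3.2  -0.64] t 5.6333 op 0.795
```

Call:
carry_out(
  increments=[
    [[-0.323,0.004,0.08,0,0.56,0],[-0.323,0.004,0.08,0,0.56,0],[-0.323,0.004,0.08,0,0.56,0],[-0.323,0.004,0.08,0,0.56,0],[-0.323,0.004,0.08,0,0.56,0]],
  ],
)

```text
clock: 6.05
eef_pos: [524.5, 57.3, 319.2]
tcp_rot: [3.134, -0.274, 1.693]
contact_force: [-0.2, 0.1, -0.2]
opening: 0.997
```

```bash
python3 - <<'E'
from h import *
print(inv(O,MA,sense()['eef_pos']), sense()['tcp_rot'])
plan(mag(-180,0,200),ori(MA,np.radians(45)))
E
```

```text
[-116.28763193   -1.30873226  319.23438561] [ 3.13375455 -0.27413273  1.69277183]
row [-0.234, -0.0052, 0.2438] [0.0074, 0.4882, 0.0017] | mm 135.2 deg 29.3
qpos [-0.057  0.16   1.767  0.284  1.269 -0.271] F [-0.21  0.11 -0.17] t 6.05 op 0.997
```

Call:
carry_out(
  increments=[
    [[-0.234,-0.005,0.244,0.007,0.49,0],[-0.234,-0.005,0.244,0.007,0.49,0],[-0.234,-0.005,0.244,0.007,0.49,0],[-0.234,-0.005,0.244,0.007,0.49,0],[-0.234,-0.005,0.244,0.007,0.49,0]],
  ],
)

```text
clock: 6.47
eef_pos: [527.5, -6.2, 193.1]
tcp_rot: [-3.124, -0.793, 1.678]
contact_force: [-1.0, 0.5, -1.0]
opening: 0.999
```

```bash
python3 - <<'E'
from h import *
print(inv(O,MA,sense()['eef_pos']), sense()['tcp_rot'])
plan(mag(-120,0,100),ori(MA,np.radians(45)))
f=grab('wrist','w2'); np.savez('w2.npz',**f); f=grab('top','t3'); np.savez('t3.npz',**f)
E
```

```text
[-179.68359253    3.39535648  193.10195949] [-3.12408133 -0.79255984  1.67840134]
row [-0.0609, 0.011, 0.2696] [-0.0068, -0.0069, -0.0097] | mm 110.6 deg 0.83
qpos [-0.398  0.505  1.796  0.678  1.37  -0.837] F [-0.97  0.53 -0.96] t 6.4667 op 0.999
```

View pics/w2.png

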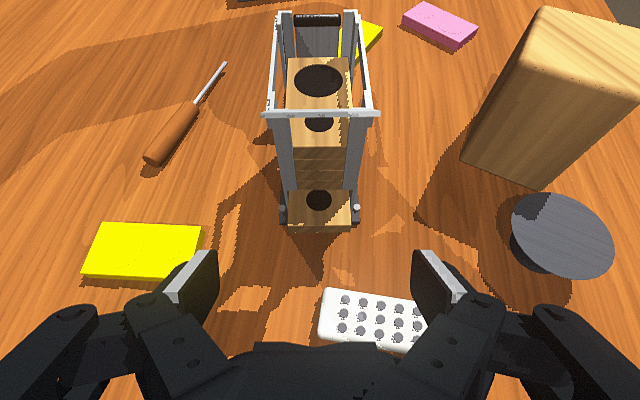

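View pics/t3.png

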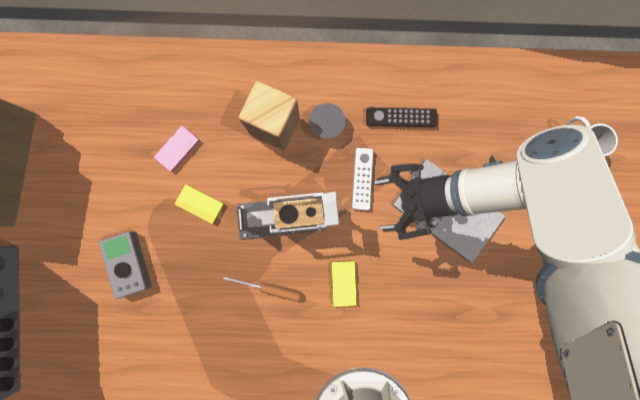

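The wrist view shows front0 sticking out at about (320,210), below the stack, with the pads open on either side at (190,280) and (440,280). I'll measure the front and the pad geometry from this depth image.

```bash
python3 - <<'E'
from h import *
f=dict(np.load('w2.npz'));W=cloud(f)
d=W[...,:2]-O; c,s=np.cos(MA),np.sin(MA); X=d@[c,s]; Y=d@[-s,c]; Z=W[...,2]
m=(X<-64)&(X>-105)&(abs(Y)<40)&(Z>40)&(Z<80)
print(m.sum()); P=np.stack([X[m],Y[m],Z[m]],1)
t=P[P[:,2]>63]; print('top',len(t),np.percentile(t,[1,10,50,90,99],axis=0).round(1)); print(cv2.minAreaRect(t[:,:2].astype(np.float32)))
t=P[(P[:,2]<62)&(P[:,2]>50)]; print('face',len(t),np.percentile(t,[1,10,50,90,99],axis=0).round(1)); 
A=np.c_[t[:,1],np.ones(len(t))]; print('face slope',np.linalg.lstsq(A,t[:,0],rcond=None)[0])
# stack, angles
for nm,m in [('angtop',(abs(X)<75)&(abs(Y)<45)&(Z>163)&(Z<174)),('lip',(X<-50)&(X>-110)&(Z>175)&(Z<200)&(abs(Y)<45)),('stackfront',(X<-45)&(X>-65)&(abs(Y)<28)&(Z>70)&(Z<128))]:
    print(nm,m.sum(),np.percentile(X[m],[1,50,99]).round(1),np.percentile(Y[m],[1,50,99]).round(1),np.percentile(Z[m],[1,50,99]).round(1))
# pads in tool frame
S=sense();R0=Rn.from_euler('xyz',S['tcp_rot']).as_matrix();T=(W-S['eef_pos'])@R0
for nm,u in [('L',slice(160,230)),('R',slice(400,470))]:
    q=T[240:310,u].reshape(-1,3); q=q[np.isfinite(q[:,0])&(np.linalg.norm(q,axis=1)<80)]
    print(nm,len(q),np.percentile(q,[1,10,50,90,99],axis=0).round(1).tolist())
E
```

```text
2230
top 1855 [[-93.9 -27.9  63.5]
 [-91.7 -22.7  64.3]
 [-80.    0.8  65.2]
 [-67.2  23.3  66. ]
 [-64.3  28.6  66.7]]
((-79.11480712890625, 0.30017662048339844), (30.221994400024414, 58.03279495239258), 0.20519202947616577)
face 335 [[-94.2 -27.8  50.2]
 [-93.9 -22.4  51.6]
 [-93.6   1.   56.2]
 [-93.2  23.1  60.7]
 [-92.9  28.4  61.9]]
face slope [-5.83172277e-03 -9.35811733e+01]
angtop 1423 [-60.6   1.6  60.5] [-36.9 -18.8  37. ] [163.1 165.4 172.3]
lip 925 [-86.7 -84.9 -64.9] [-33.7  -1.   32.9] [176.2 191.6 193.7]
stackfront 2638 [-59.9 -56.4 -55.2] [-27.5  -0.2  27.4] [ 70.9 103.2 127.7]
L 2847 [[-13.7, -57.0, -37.1], [-7.3, -50.1, -26.9], [3.4, -44.2, -11.8], [7.1, -43.7, 3.9], [7.9, -43.2, 9.9]]
R 2850 [[-14.1, 40.7, -36.9], [-7.6, 41.2, -26.9], [3.1, 41.8, -11.9], [6.8, 47.7, 3.7], [7.7, 54.4, 9.7]]
```

```bash
python3 - <<'E'
from h import *
plan(mag(-144,0.3,131),ori(MA,np.radians(45)))
E
```

```text
row [-0.0557, 0.0047, 0.1765] [-0.0059, 0.002, -0.0054] | mm 74.1 deg 0.5
qpos [-0.391  0.496  1.794  0.675  1.367 -0.83 ] F [-0.44 -0.86  0.48] t 6.5667 op 1.002
```

Call:
carry_out(
  increments=[
    [[-0.056,0.005,0.1765,-0.006,0.002,-0.005],[-0.056,0.005,0.1765,-0.006,0.002,-0.005],[-0.056,0.005,0.1765,-0.006,0.002,-0.005],[-0.056,0.005,0.1765,-0.006,0.002,-0.005]],
  ],
)

```text
clock: 6.9
eef_pos: [526.6, 32.6, 133.3]
tcp_rot: [3.138, -0.784, 1.702]
contact_force: [0.2, -0.2, 0.2]
opening: 0.999
```

```bash
python3 - <<'E'
from h import *
print(inv(O,MA,sense()['eef_pos']), sense()['tcp_rot'])
plan(mag(-84,0.3,71),ori(MA,np.radians(45)))
E
```

```text
[-141.05181897   -0.41243436  133.26832238] [ 3.13751218 -0.78378247  1.70196788]
row [-0.0089, -0.0014, 0.2109] [-0.0022, 0.0015, 0.0061] | mm 84.5 deg 0.4
qpos [-0.336  0.571  1.855  0.733  1.236 -0.904] F [ 0.18 -0.18  0.25] t 6.9 op 0.999
```

Call:
carry_out(
  increments=[
    [[-0.009,-0.0015,0.08,0,0.0015,0.006],[-0.009,-0.0015,0.14,0,0.0015,0.006],[-0.009,-0.0015,0.19,0,0.0015,0.006],[-0.009,-0.0015,0.208,0,0.0015,0.006],[-0.009,-0.0015,0.208,0,0.0015,0.006]],
  ],
)

```text
clock: 7.32
eef_pos: [519.8, 87.8, 71.7]
tcp_rot: [-3.141, -0.786, 1.693]
contact_force: [-0.6, -0.8, 0.5]
opening: 0.997
```

```bash
python3 - <<'E'
from h import *
print(inv(O,MA,sense()['eef_pos']), sense()['tcp_rot'])
plan(mag(-84,0.3,71),ori(MA,np.radians(45)))
f=grab('wrist','w3'); np.savez('w3.npz',**f)
f=grab('scene','s3')
E
```

```text
[-85.44873301  -0.37206882  71.68051439] [-3.14080182 -0.7864517   1.69301195]
row [0.0014, -0.0017, 0.0038] [-0.0008, -0.001, 0.0] | mm 1.7 deg 0.08
qpos [-0.249  0.654  1.914  0.833  1.1   -0.966] F [-0.56 -0.76  0.54] t 7.3167 op 0.997
```

View pics/w3.png

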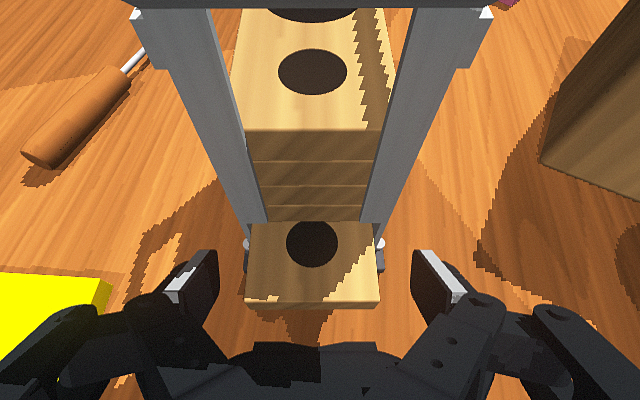

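View pics/s3.png

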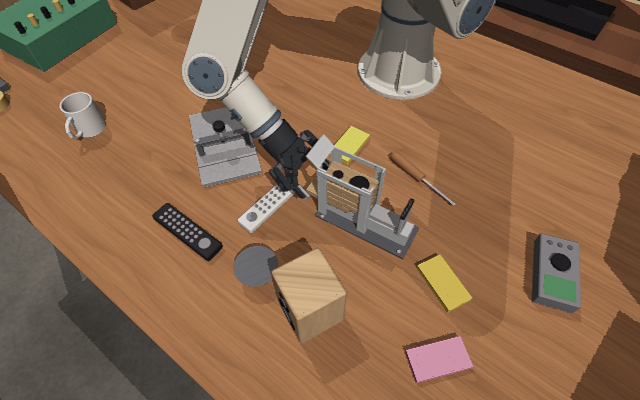

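The front sits between the open pads at about (312,265), roughly centred, and the angles are clear. The pusher has sprung back. I'll close on it.

Call:
carry_out(
  increments=[
    [[0,-0.0017,0,0,0,0],[0,-0.0017,0,0,0,0],[0,-0.0017,0,0,0,0],[0,-0.0017,0,0,0,0],[0,-0.0017,0,0,0,0]],
  ],
  hand=1,
  squeeze=60,
)

```text
clock: 7.83
eef_pos: [519.3, 86.2, 71.4]
tcp_rot: [-3.14, -0.788, 1.69]
contact_force: [-1.0, -3.6, 9.0]
opening: 0.661
```

Call:
carry_out(
  increments=[
    [[0,-0.0017,0,0,0,0],[0,-0.0017,0,0,0,0]],
  ],
)

```text
clock: 8.0
eef_pos: [519.2, 86.2, 71.4]
tcp_rot: [-3.141, -0.788, 1.689]
contact_force: [1.5, -2.0, 6.7]
opening: 0.662
```

```bash
python3 - <<'E'
from h import *
print(inv(O,MA,sense()['eef_pos']), sense()['tcp_rot'])
p,e,s=pose()
plan(mag(-215,-0.4,p[2]),ori(MA,np.radians(45)))
f=grab('wrist','w4'); np.savez('w4.npz',**f)
E
```

```text
[-87.0113242    0.41583308  71.43253276] [-3.14127308 -0.78785968  1.68937465]
row [-0.2257, 0.0031, -0.2268] [0.0021, -0.0024, -0.0024] | mm 128.0 deg 0.24
qpos [-0.253  0.654  1.916  0.835  1.1   -0.969] F [ 1.5  -2.01  6.74] t 8.0 op 0.662
```

View pics/w4.png

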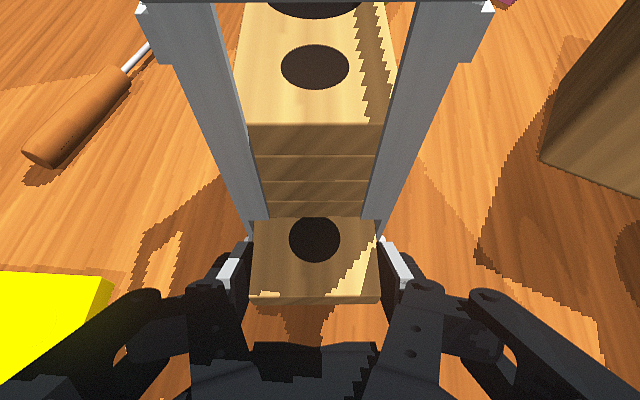

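The pads hold the sides of the front, with the opening at 0.66 (about 56 mm). I'll draw it straight out, level.

Call:
carry_out(
  increments=[
    [[-0.02,0,-0.02,0,0,0],[-0.05,0,-0.05,0,0,0],[-0.085,0,-0.085,0,0,0],[-0.12,0,-0.12,0,0,0],[-0.155,0,-0.155,0,0,0]],
  ],
)

```text
clock: 8.47
eef_pos: [528.8, -1.4, 70.5]
tcp_rot: [-3.139, -0.787, 1.689]
contact_force: [-0.1, 0.1, -1.6]
opening: 0.661
```

```bash
python3 - <<'E'
from h import *
print(inv(O,MA,sense()['eef_pos']), sense()['tcp_rot'])
p,e,s=pose()
plan(mag(-225,0.4,74),ori(MA,np.radians(45)))
f=grab('wrist','w5'); np.savez('w5.npz',**f)
E
```

```text
[-175.08163561    1.54435981   70.4753988 ] [-3.13878145 -0.78746612  1.68875478]
row [-0.0818, 0.0031, -0.0946] [0.0002, -0.002, -0.0028] | mm 50.1 deg 0.21
qpos [-0.39   0.688  1.832  0.728  1.19  -0.99 ] F [-0.07  0.09 -1.61] t 8.4667 op 0.661
```

View pics/w5.png

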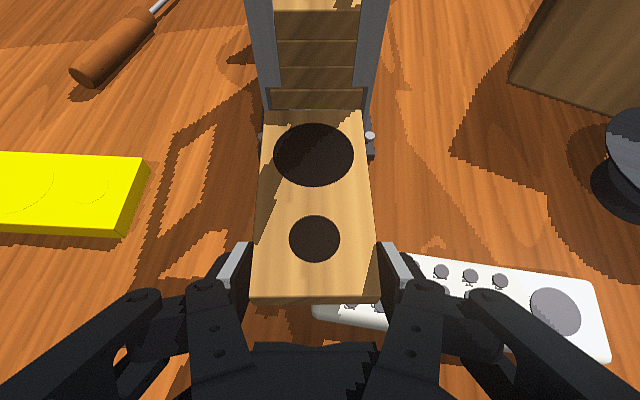

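The front is out and the stack has dropped behind it at (318,60). I'll pull clear, then lift.

Call:
carry_out(
  increments=[
    [[-0.03,0,-0.03,0,0,0],[-0.06,0,-0.06,0,0,0],[-0.08,0,-0.12,0,0,0],[-0.07,0,-0.2,0,0,0],[-0.05,0,-0.29,0,0,0]],
  ],
)

```text
clock: 8.93
eef_pos: [539.1, -97.5, 137.0]
tcp_rot: [-3.133, -0.789, 1.685]
contact_force: [1.0, 0.1, -1.5]
opening: 0.662
```

Call:
carry_out(
  increments=[
    [[0,0,0,0,0,0],[0,0,0,0,0,0]],
  ],
)

```text
clock: 9.1
eef_pos: [541.2, -98.2, 138.9]
tcp_rot: [3.141, -0.785, 1.69]
contact_force: [-0.4, 1.0, -1.4]
opening: 0.662
```

```bash
python3 - <<'E'
from h import *
p,e,s=pose();print(inv(O,MA,p),p, e)
f=grab('wrist','w6'); np.savez('w6.npz',**f); f=grab('scene'); np.savez('s6.npz',**f)
cv2.imwrite('pics/s6.png',f['img'][:,:,::-1])
t=brd(-100,0,110); print(t); plan(t,ori(BA,np.pi/4)); 
plan(brd(-170,0,170),ori(BA,np.pi/4)); 
E
```

```text
[-272.69435843    1.03700793  138.93496038] [541.20380418 -98.18811551 138.93496038] [ 3.14091179 -0.78476026  1.69002279]
[ 474.74235636 -292.41520443  110.        ]
row [-0.3787, -0.2196, -0.2833] [-0.4964, -0.0008, 0.491] | mm 208.6 deg 41.89
qpos [-0.518  0.639  1.703  0.616  1.382 -0.941] F [-1.06 -0.36 -1.47] t 9.2 op 0.659
row [-0.3647, -0.337, -0.4811] [-0.4964, -0.0008, 0.491] | mm 276.6 deg 41.89
qpos [-0.518  0.639  1.703  0.616  1.382 -0.941] F [-1.06 -0.36 -1.47] t 9.2 op 0.659
```

View pics/w6.png

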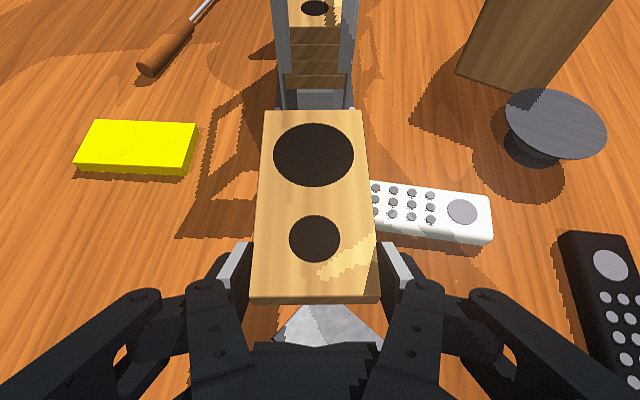

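View pics/s6.png

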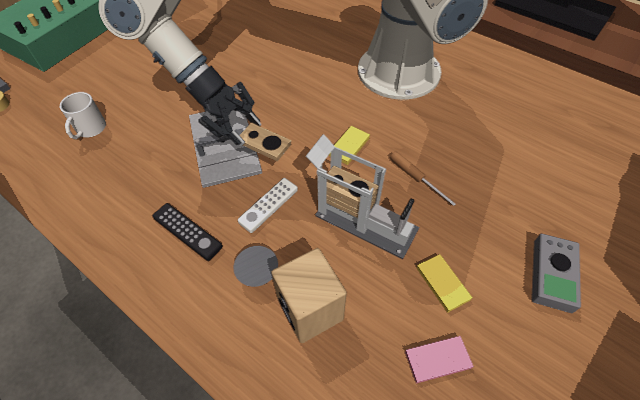

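```bash
cat >> h.py <<'E'
def front_inhand(f, p, e):
    """fit top face of the held front in wrist image; returns centre, yaw etc."""
    W=cloud(f); R0=Rn.from_euler('xyz',e).as_matrix(); return W,(W-p)@R0
E
python3 - <<'E'
from h import *
f=dict(np.load('s6.npz')); W=cloud(f)
def mg(W):
    d=W[...,:2]-O; c,s=np.cos(MA),np.sin(MA); return d@[c,s],d@[-s,c],W[...,2]
for n in ['s6','w6']:
    f=dict(np.load(n+'.npz')); X,Y,Z=mg(cloud(f))
    m=(abs(X)<65)&(abs(Y)<27)&(Z>85)&(Z<140); print(n,m.sum(),np.percentile(X[m],[1,50,99]).round(1),np.percentile(Z[m],[1,20,50,80,99]).round(1))
    m=(abs(X+57)<4)&(abs(Y)<24)&(Z>20)&(Z<140); print('  front faces z',m.sum(), np.percentile(Z[m],[0,1,5,50,95,99]).round(1) if m.sum() else '')
    m=(abs(X-132)<12)&(abs(Y)<24)&(Z>90)&(Z<140); print('  tab',m.sum(), np.percentile(X[m],[1,50,99]).round(1) if m.sum() else '')
# in-hand
f=dict(np.load('w6.npz')); W=cloud(f); p=np.array([541.2,-98.19,138.93]); 
X,Y,Z=mg(W)
m=(X<-140)&(X>-300)&(abs(Y)<45)&(Z>115)&(Z<150); 
v,u=np.where(m); print(m.sum(), u.min(),u.max(),v.min(),v.max())
k=m.copy(); k[305:]=0; k[:,:248]=0; k[:,384:]=0
P=np.stack([X[k],Y[k],Z[k]],1)
A=np.c_[P[:,:2],np.ones(len(P))]; 
for _ in range(4):
    c=np.linalg.lstsq(A,P[:,2],rcond=None)[0]; rs=P[:,2]-A@c; g=abs(rs)<1.5; A=A[g];P=P[g]
print('plane slope deg',np.degrees(c[:2]).round(2),'n',len(P),np.percentile(P,[.5,50,99.5],axis=0).round(1), cv2.minAreaRect(P[:,:2].astype(np.float32)))
E
```

```text
s6 846 [-58.3  -1.5  60.3] [ 87.1 112.7 114.1 115.5 133.2]
  front faces z 31 [108.8 109.6 112.  115.2 137.  138.4]
  tab 149 [125.4 131.6 135.5]
w6 3788 [-60.4 -55.8 -18.2] [ 85.7  96.7 112.3 113.5 133.9]
  front faces z 4021 [ 25.7  30.4  47.6  86.1 116.9 132.3]
  tab 0 
24933 207 422 109 323
plane slope deg [-0.23 -0.17] n 21078 [[-278.7  -27.6  131.1]
 [-236.6    0.7  132.4]
 [-170.2   29.4  133.6]] ((-225.47129821777344, 0.8574867248535156), (113.73130798339844, 58.132911682128906), 0.43935659527778625)
```

The stack has dropped: its top is at 114 mm, as expected for four fronts. The pusher is back at rest, and the held front is level. I'll carry it over to the board's open end at a safe height.

```bash
python3 - <<'E'
from h import *
p,e,s=pose()
m=0.5*(p+brd(-140,0,185)); m[2]=180; 
plan(m,ori(np.radians(76),np.pi/4))
E
```

```text
row [-0.1157, -0.1437, -0.2675] [-0.2487, -0.0014, 0.2437] | mm 130.0 deg 20.89
qpos [-0.518  0.639  1.703  0.616  1.382 -0.941] F [-1.06 -0.36 -1.47] t 9.2 op 0.659
```

Call:
carry_out(
  increments=[
    [[-0.03,-0.03,-0.09,-0.05,0,0.05],[-0.06,-0.06,-0.16,-0.1,0,0.1],[-0.09,-0.1,-0.22,-0.15,0,0.15],[-0.116,-0.144,-0.268,-0.2,0,0.2],[-0.116,-0.144,-0.268,-0.249,-0.001,0.244]],
  ],
)

```text
clock: 9.62
eef_pos: [494.5, -213.7, 180.1]
tcp_rot: [3.142, -0.785, 1.321]
contact_force: [-0.2, -0.4, -1.2]
opening: 0.662
```

```bash
python3 - <<'E'
from h import *
p,e,s=pose();print(p,e)
plan(brd(-110,0,150),ori(BA,np.pi/4)) 
E
```

```text
[ 494.46841005 -213.69088842  180.11748794] [ 3.14153131 -0.78473041  1.32105134]
row [-0.2133, -0.008, -0.1066] [-0.2437, 0.0006, 0.2439] | mm 95.4 deg 20.69
qpos [-0.782  0.535  1.773  0.672  1.359 -0.86 ] F [-0.2  -0.44 -1.24] t 9.6167 op 0.662
```

Call:
carry_out(
  increments=[
    [[-0.06,-0.002,-0.04,-0.05,0,0.05],[-0.11,-0.004,-0.07,-0.1,0,0.1],[-0.16,-0.006,-0.09,-0.15,0,0.15],[-0.213,-0.008,-0.107,-0.2,0,0.2],[-0.213,-0.008,-0.107,-0.244,0,0.244]],
  ],
)

```text
clock: 10.03
eef_pos: [469.6, -299.4, 147.5]
tcp_rot: [-3.138, -0.785, 0.957]
contact_force: [-0.6, 0.3, -0.7]
opening: 0.657
```

Call:
carry_out(
  increments=[
    [[0,0,0,0,0,0],[0,0,0,0,0,0]],
  ],
)

```text
clock: 10.2
eef_pos: [470.4, -296.5, 149.7]
tcp_rot: [-3.139, -0.787, 0.965]
contact_force: [0.1, 0.8, -0.9]
opening: 0.656
```

```bash
python3 - <<'E'
from h import *
p,e,s=pose();print(inv(B,BA,p),e)
f=grab('wrist','w7'); np.savez('w7.npz',**f,p=p,e=e)
f=grab('top','t7')
plan(brd(-100,0,60),ori(BA,np.pi/4)) 
E
```

```text
[-105.82372796    1.2819561   149.6747078 ] [-3.13858267 -0.78723182  0.96457576]
row [-0.1499, 0.0009, 0.1693] [-0.0055, -0.0011, 0.0052] | mm 90.5 deg 0.46
qpos [-0.957  0.552  1.838  0.787  1.215 -0.818] F [-0.24 -0.44 -0.87] t 10.3 op 0.662
```

View pics/w7.png

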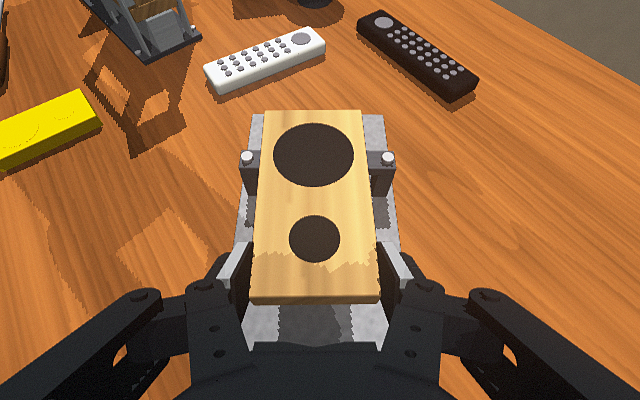

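View pics/t7.png

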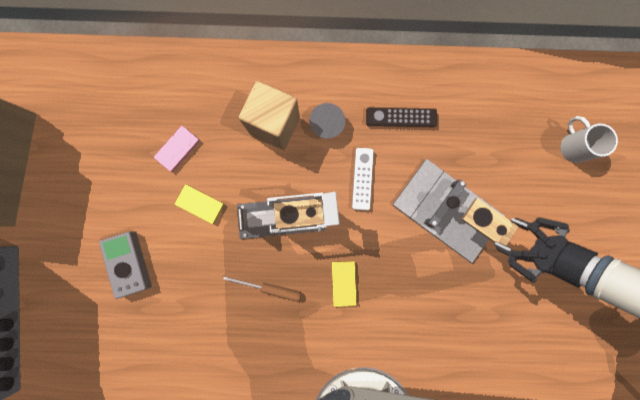

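The front is level over the open end, with its leading edge short of the bridge. I'll lower it.

Call:
carry_out(
  increments=[
    [[-0.04,0.001,0.05,-0.005,-0.001,0.005],[-0.08,0.001,0.09,-0.005,-0.001,0.005],[-0.12,0.001,0.13,-0.005,-0.001,0.005],[-0.15,0.001,0.16,-0.005,-0.001,0.005],[-0.15,0.001,0.16,-0.005,-0.001,0.005]],
  ],
)

```text
clock: 10.72
eef_pos: [472.7, -293.7, 60.0]
tcp_rot: [-3.137, -0.786, 0.957]
contact_force: [-0.4, 1.5, -1.0]
opening: 0.657
```

```bash
python3 - <<'E'
from h import *
p,e,s=pose();print(inv(B,BA,p),e)
f=grab('wrist','w8'); p,e,s=pose(); np.savez('w8.npz',**f,p=p,e=e)
W=cloud(f); c_,s_=np.cos(BA),np.sin(BA); d=W[...,:2]-B; X=d@[c_,s_];Y=d@[-s_,c_];Z=W[...,2]
k=np.zeros(Z.shape,bool); k[95:300,250:384]=1; k&=(Z>40)&(Z<80)&(abs(Y)<40)&(X<40)
P=np.stack([X[k],Y[k],Z[k]],1);A=np.c_[P[:,:2],np.ones(len(P))]
for _ in range(5):
    c=np.linalg.lstsq(A,P[:,2],rcond=None)[0]; rs=P[:,2]-A@c; g=abs(rs)<1.5; A=A[g];P=P[g]
print('slope deg',np.degrees(c[:2]).round(2),len(P),np.percentile(P,[.5,50,99.5],axis=0).round(1),cv2.minAreaRect(P[:,:2].astype(np.float32)), inv(B,BA,p))
m=(abs(Z-15)<5)&(abs(Y)<70)&(X<10); m[300:]=0; print('board z',np.median(Z[m]),m.sum())
m=(abs(Z-61)<6)&(abs(X-25)<20)&(abs(Y)>35)&(abs(Y)<75); print('bar',np.percentile(X[m],[2,50,98]),np.percentile(Y[m],[2,98]),np.median(Z[m]))
plan(brd(-98,0,38),ori(BA,np.pi/4)) 
E
```

```text
[-102.22077157    0.96662252   60.03017368] [-3.13677511 -0.78589824  0.95709302]
slope deg [-0.22  0.07] 21558 [[-107.8  -27.4   52.2]
 [ -66.1    1.    53.6]
 [  14.2   29.8   55. ]] ((-46.81413650512695, 0.3673744201660156), (79.53836822509766, 124.1458740234375), 89.83973693847656) [-102.3712461     0.28608653   61.70395223]
board z 14.290101848833642 11999
bar [13.92879341 20.17228375 33.05854199] [-64.69732506  64.73660851] 60.20261165145527
row [-0.0342, 0.0008, 0.0496] [-0.0016, -0.0008, -0.0015] | mm 24.1 deg 0.14
qpos [-0.953  0.693  1.856  0.844  1.101 -0.937] F [-0.32  0.36 -0.86] t 10.7667 op 0.659
```

View pics/w8.png

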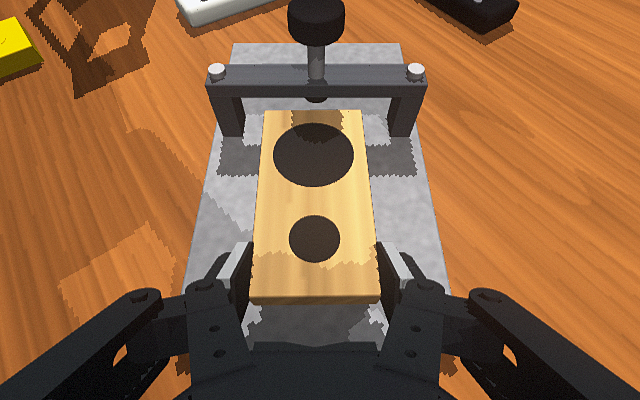

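Call:
carry_out(
  increments=[
    [[-0.012,0,0.012,0,0,0],[-0.024,0,0.024,0,0,0],[-0.032,0,0.032,0,0,0],[-0.032,0,0.032,0,0,0]],
  ],
)

```text
clock: 11.1
eef_pos: [473.1, -295.5, 44.4]
tcp_rot: [3.141, -0.785, 0.958]
contact_force: [0.4, 0.4, -0.2]
opening: 0.657
```

```bash
python3 - <<'E'
from h import *
p,e,s=pose();print(inv(B,BA,p),e, s['contact_force'])
f=grab('wrist','w9'); p,e,s=pose(); print(inv(B,BA,p),e, s['contact_force'])
W=cloud(f); c_,s_=np.cos(BA),np.sin(BA); d=W[...,:2]-B; X=d@[c_,s_];Y=d@[-s_,c_];Z=W[...,2]
k=np.zeros(Z.shape,bool); k[105:295,265:370]=1; k&=(abs(Y)<28)&(X<5)
print(np.percentile(Z[k],[10,50,90]))
m=(abs(Z-15)<5)&(abs(Y)<70)&(abs(Y)>40)&(X<10); m[300:]=0; print('board z',np.median(Z[m]),m.sum())
E
```

```text
[-103.43784431   -0.39530444   44.38643174] [ 3.14114657 -0.78505937  0.95815104] [ 0.3865639   0.37809066 -0.18484141]
[-103.42476584   -0.42170904   44.7255762 ] [ 3.14118642 -0.78528512  0.95799741] [ 0.05081608  0.15726574 -1.55790947]
[37.22618727 37.9474446  38.70269303]
board z 14.271464702650672 14766
```

Call:
carry_out(
  increments=[
    [[-0.006,0,0.006,0,0,0],[-0.01,0,0.01,0,0,0],[-0.01,0,0.01,0,0,0]],
  ],
)

```text
clock: 11.4
eef_pos: [473.0, -295.5, 38.8]
tcp_rot: [3.141, -0.785, 0.958]
contact_force: [-0.5, 0.0, -1.5]
opening: 0.66
```

Call:
carry_out(
  increments=[
    [[-0.0018,0,0.0018,0,0,0],[-0.003,0,0.003,0,0,0]],
  ],
)

```text
clock: 11.57
eef_pos: [473.1, -295.6, 37.4]
tcp_rot: [3.141, -0.785, 0.958]
contact_force: [0.4, 0.1, -0.7]
opening: 0.66
```

```bash
cat > chk.py <<'E'
from h import *
import sys
f=grab('wrist',sys.argv[1]); p,e,s=pose(); np.savez(sys.argv[1]+'.npz',**f,p=p,e=e); print(inv(B,BA,p).round(2),e.round(4), s['contact_force'].round(2), s['wrist_torque'].round(2),s['clock'])
W=cloud(f); c_,s_=np.cos(BA),np.sin(BA); d=W[...,:2]-B; X=d@[c_,s_];Y=d@[-s_,c_];Z=W[...,2]
k=np.zeros(Z.shape,bool); k[130:295,265:370]=1; k&=(abs(Y)<28)&(Z<60)
P=np.stack([X[k],Y[k],Z[k]],1);A=np.c_[P[:,:2],np.ones(len(P))]; c=np.linalg.lstsq(A,P[:,2],rcond=None)[0]
print(np.percentile(Z[k],[10,50,90]).round(2),'slope',np.degrees(c[:2]).round(2))
m=(abs(Z-15)<5)&(abs(Y)<70)&(abs(Y)>40)&(X<10); m[300:]=0; print('board z',np.median(Z[m]).round(2),m.sum())
E
python3 chk.py w10
```

```text
[-103.52   -0.46   37.27] [ 3.1411 -0.7852  0.9578] [ 0.17 -0.21 -0.98] [-0.42  0.3  -0.01] 11.6167
[30.28 31.   31.75] slope [-0.19 -0.1 ]
board z 14.28 16628
```

Call:
carry_out(
  increments=[
    [[-0.001,0,0.001,0,0,0],[-0.002,0,0.002,0,0,0],[-0.002,0,0.002,0,0,0]],
  ],
)

```text
clock: 11.87
eef_pos: [473.2, -295.5, 36.5]
tcp_rot: [3.141, -0.786, 0.958]
contact_force: [-1.5, -0.2, 1.9]
opening: 0.663
```

```bash
python3 chk.py w11
```

```text
[-103.46   -0.52   36.53] [ 3.1409 -0.7856  0.958 ] [-1.32 -0.89  1.47] [0.03 0.23 0.08] 11.9167
[29.6  30.33 31.06] slope [ 0.14 -0.1 ]
board z 14.27 16874
```

View pics/w11.png

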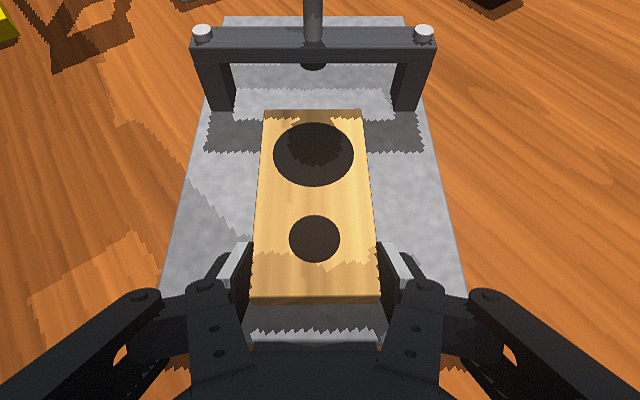

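The front lies flat on the board; contact force changed sign, with the leading edge at (312,110) short of the bridge at (315,45). I'll compare its direction with the board's edges.

```bash
cat > yaw.py <<'E'
from h import *
import sys
def ray_plane(f,u,v,z):
    k=foc(f); R=np.array(f['R']); C=-R.T@np.array(f['t'])
    D=np.stack([(u-f['cx'])/k,(v-f['cy'])/k,np.ones_like(u)],-1)@R
    s=(z-C[2])/D[:,2]; return C+D*s[:,None]
def toB(P): 
    d=P[:,:2]-B; c,s=np.cos(BA),np.sin(BA); return np.stack([d@[c,s],d@[-s,c]],1)
def edge(f,pts_fn,rows,sgn,half=10,chan=None):
    """find max gradient sub-pixel along each row near expected col"""
    g=cv2.GaussianBlur(f['img'],(0,0),1.0).astype(float)
    us=[];vs=[]
    for v in rows:
        u0=pts_fn(v); a=int(round(u0))-half; b=int(round(u0))+half
        l=g[v,a:b+1]; d=np.abs(np.diff(l,axis=0)).sum(1); i=int(np.argmax(d))
        if 0<i<len(d)-1 and d[i]>25:
            q=(d[i-1]-d[i+1])/(2*(d[i-1]-2*d[i]+d[i+1])+1e-9); us.append(a+i+.5+q); vs.append(v)
    return np.array(us),np.array(vs,float)
def fit(P):
    vx,vy,x0,y0=cv2.fitLine(P.astype(np.float32),cv2.DIST_HUBER,0,.01,.01).ravel()
    return vx,vy,x0,y0
if __name__=='__main__':
    f=dict(np.load(sys.argv[1]+'.npz'))
    def pr(x,y,z): return proj(f,brd(x,y,z))
    xl=float(sys.argv[2]) # TCP board x
    lead=xl-6.8+110
    for nm,y,z,x0,x1 in [('frontL',29,30.6,lead-75,lead-12),('frontR',-29,30.6,lead-75,lead-12),('boardL',75,14.6,lead-75,5),('boardR',-75,14.6,lead-75,5)]:
        a=pr(x0,y,z);b=pr(x1,y,z); 
        rows=np.arange(int(min(a[1],b[1])),int(max(a[1],b[1])))
        u,v=edge(f,lambda v:a[0]+(b[0]-a[0])*(v-a[1])/(b[1]-a[1]),rows,1)
        if len(u)<8: print(nm,'few',len(u)); continue
        P=toB(ray_plane(f,u,v,z)); vx,vy,px,py=fit(P); res=(P[:,0]-px)*vy-(P[:,1]-py)*vx
        print(nm,len(u),'deg',np.degrees(np.arctan(vy/vx)).round(2),'y at mid',py.round(2),'res',np.abs(res).mean().round(2))
E
python3 yaw.py w11 -103.46
```

```text
frontL 99 deg 0.5 y at mid 28.26 res 0.17
frontR 99 deg 0.6 y at mid -28.78 res 0.09
boardL 116 deg -0.21 y at mid 73.89 res 0.06
boardR 115 deg -0.2 y at mid -73.73 res 0.04
```

The front is turned +0.75° relative to the board's edges. I'll correct that while sliding most of the way.

Call:
carry_out(
  increments=[
    [[0.015,0,0.015,-0.002,0,0.002],[0.035,0,0.035,-0.004,0,0.004],[0.055,0,0.055,-0.006,0,0.006],[0.075,0,0.075,-0.0088,0,0.0088],[0.093,0,0.093,-0.0088,0,0.0088]],
  ],
)

```text
clock: 12.33
eef_pos: [504.2, -251.0, 36.5]
tcp_rot: [3.141, -0.786, 0.945]
contact_force: [-2.5, -1.7, 5.7]
opening: 0.656
```

Call:
carry_out(
  increments=[
    [[0,0,0,0,0,0],[0,0,0,0,0,0]],
  ],
)

```text
clock: 12.5
eef_pos: [503.9, -250.8, 36.5]
tcp_rot: [-3.141, -0.786, 0.946]
contact_force: [1.6, 2.3, 4.2]
opening: 0.659
```

```bash
python3 chk.py w12; python3 - <<'E'
from h import *
for n in ['top','scene']:
    f=grab(n,n+'12'); np.savez(n+'12.npz',**f)
    u,v=proj(f,brd(40,0,30)); a,b=int(u)-60,int(v)-45
    cv2.imwrite('pics/c_'+n+'12.png',cv2.resize(f['img'][b:b+90,a:a+120],None,fx=6,fy=6,interpolation=cv2.INTER_CUBIC)[:,:,::-1])
E
```

```text
[-49.73  -0.11  36.47] [-3.1411 -0.7864  0.9455] [0.33 2.3  5.73] [ 0.54 -0.23 -0.01] 12.55
[29.6  30.36 31.24] slope [ 3.32 -0.07]
board z 14.26 9901
```

View pics/w12.png

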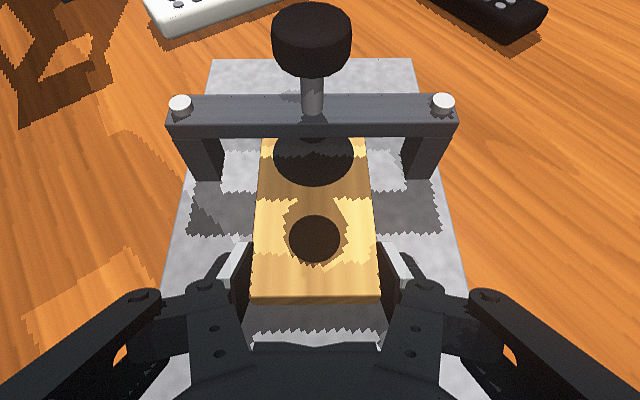

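View pics/c_top12.png

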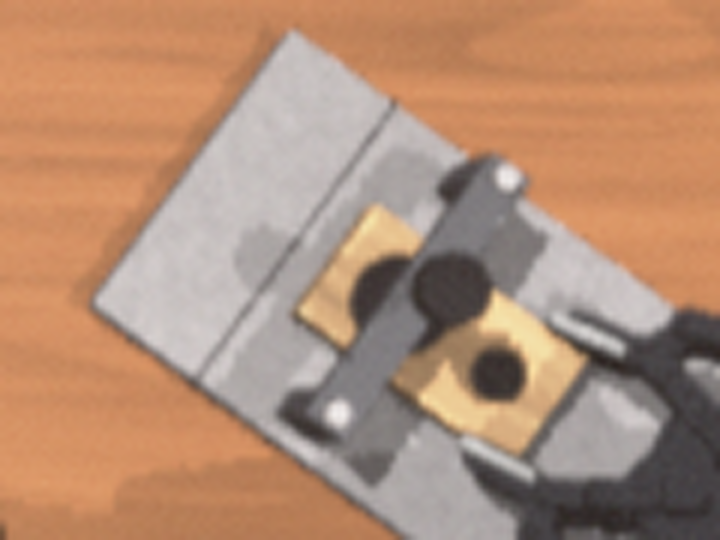

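View pics/c_scene12.png

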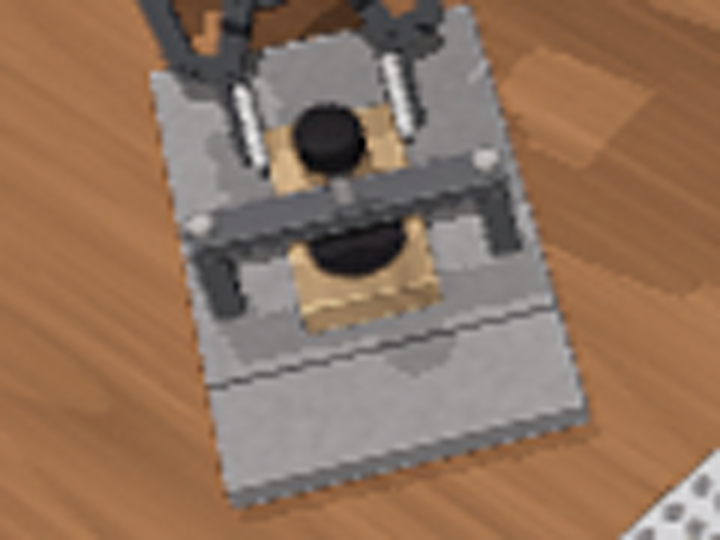

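```bash
cat > gap.py <<'E'
from h import *
import sys
def rect(f,z,S=6,x0=20,x1=100,y0=-74,y1=74):
    src=[];dst=[]
    for x,y in [(x0,y0),(x1,y0),(x1,y1),(x0,y1)]:
        src.append(proj(f,brd(x,y,z))); dst.append([(x-x0)*S,(y-y0)*S])
    H=cv2.getPerspectiveTransform(np.float32(src),np.float32(dst))
    return cv2.warpPerspective(f['img'],H,(int((x1-x0)*S),int((y1-y0)*S)),flags=cv2.INTER_CUBIC)
def run(tag,guess,yspan=24):
    for n in ['scene','top']:
        f=dict(np.load(n+tag+'.npz'))
        S=6;x0=20;y0=-74
        I=rect(f,15); cv2.imwrite('pics/rect_%s%s.png'%(n,tag),I[:,:,::-1])
        g=cv2.GaussianBlur(I,(0,0),3).astype(float)
        # line: darkest along x within 60..80, |y|>33
        L=[]
        gg=g.sum(2)
        for y in list(np.arange(-70,-33,1))+list(np.arange(33,70,1)):
            r=gg[int((y-y0)*S)]; a=int((62-x0)*S);b=int((78-x0)*S); bg=cv2.GaussianBlur(r.reshape(1,-1),(0,0),20).ravel()
            d=(r-bg)[a:b]; i=int(np.argmin(d)); 
            if d[i]<-15: L.append([x0+(a+i)/S,y])
        L=np.array(L); vx,vy,px,py=cv2.fitLine(L.astype(np.float32),cv2.DIST_HUBER,0,.01,.01).ravel(); lx=px-vx/vy*py; la=np.degrees(np.arctan(-vx/vy))
        out=[]
        for z in ([15] if n=='scene' else [31,15]):
            J=cv2.GaussianBlur(rect(f,z),(0,0),3).astype(float)
            w=J[...,0]-J[...,2] # wood: red minus blue
            E=[]
            for y in np.arange(-yspan,yspan+.1,1):
                r=w[int((y-y0)*S)]; a=int((guess-6-x0)*S);b=int((guess+6-x0)*S); d=np.diff(r[a:b]); i=int(np.argmin(d))
                if d[i]<-.8: E.append([x0+(a+i+.5)/S,y])
            E=np.array(E)
            if len(E)<8: print(n,z,'few'); continue
            vx,vy,px,py=cv2.fitLine(E.astype(np.float32),cv2.DIST_HUBER,0,.01,.01).ravel(); ex=px-vx/vy*py; ea=np.degrees(np.arctan(-vx/vy))
            print(n,'z',z,'line x %.2f ang %.2f (n%d)'%(lx,la,len(L)),'edge x %.2f ang %.2f (n%d) sd %.2f'%(ex,ea,len(E),np.std(E[:,0])),'GAP %.2f dAng %.2f'%(lx-ex,ea-la))
if __name__=='__main__': run(sys.argv[1],float(sys.argv[2]))
E
python3 gap.py 12 53.5; python3 yaw.py w12 -49.73
```

```text
scene z 15 line x 68.55 ang -0.07 (n74) edge x 51.62 ang 0.04 (n49) sd 0.74 GAP 16.93 dAng 0.11
top z 31 line x 69.61 ang -0.13 (n74) edge x 55.56 ang 1.14 (n49) sd 0.79 GAP 14.05 dAng 1.27
top z 15 line x 69.61 ang -0.13 (n74) edge x 52.17 ang 1.71 (n49) sd 0.85 GAP 17.44 dAng 1.85
frontL 87 deg 0.32 y at mid 28.26 res 0.34
frontR 86 deg -0.41 y at mid -29.03 res 0.37
boardL 44 deg -0.22 y at mid 73.8 res 0.05
boardR 44 deg -0.15 y at mid -73.83 res 0.04
```

View pics/rect_scene12.png

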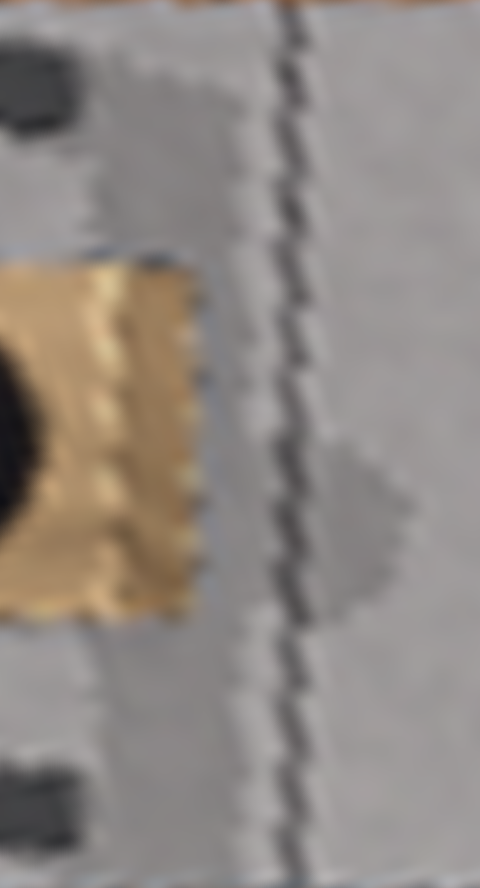

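The scene camera puts the leading edge 16.9 mm short of the line, and the top camera, which also sees its lower edge, says 17.4 mm. The TCP estimate is 16.5 mm. I'll advance 14 mm and measure again.

Call:
carry_out(
  increments=[
    [[0.008,0,0.008,0,0,0],[0.016,0,0.016,0,0,0],[0.0248,0,0.0248,0,0,0],[0.0248,0,0.0248,0,0,0],[0.0248,0,0.0248,0,0,0]],
  ],
)

```text
clock: 13.07
eef_pos: [511.9, -241.5, 36.5]
tcp_rot: [3.14, -0.786, 0.945]
contact_force: [2.7, 1.1, 4.6]
opening: 0.657
```

```bash
python3 chk.py w13; python3 - <<'E'
from h import *
for n in ['top','scene']:
    f=grab(n); np.savez(n+'13.npz',**f)
E
python3 gap.py 13 67; python3 yaw.py w13 -35.7
```

```text
[-36.94  -1.25  36.52] [ 3.1404 -0.7857  0.9445] [2.45 1.27 5.6 ] [ 0.44 -0.38 -0.3 ] 13.1167
[29.6  30.41 52.37] slope [ 9.09 -0.53]
board z 14.24 7878
scene z 15 line x 68.58 ang -0.07 (n74) edge x 65.00 ang -0.19 (n49) sd 0.74 GAP 3.59 dAng -0.12
top z 31 line x 69.60 ang -0.18 (n74) edge x 68.25 ang 1.46 (n49) sd 0.93 GAP 1.35 dAng 1.64
top z 15 line x 69.60 ang -0.18 (n74) edge x 65.16 ang 2.27 (n49) sd 0.95 GAP 4.44 dAng 2.44
frontL 63 deg -0.94 y at mid 26.95 res 0.39
frontR 60 deg 0.35 y at mid -30.57 res 0.4
boardL 21 deg 0.23 y at mid 73.76 res 0.05
boardR 21 deg -0.06 y at mid -73.86 res 0.04
```

View pics/rect_scene13.png

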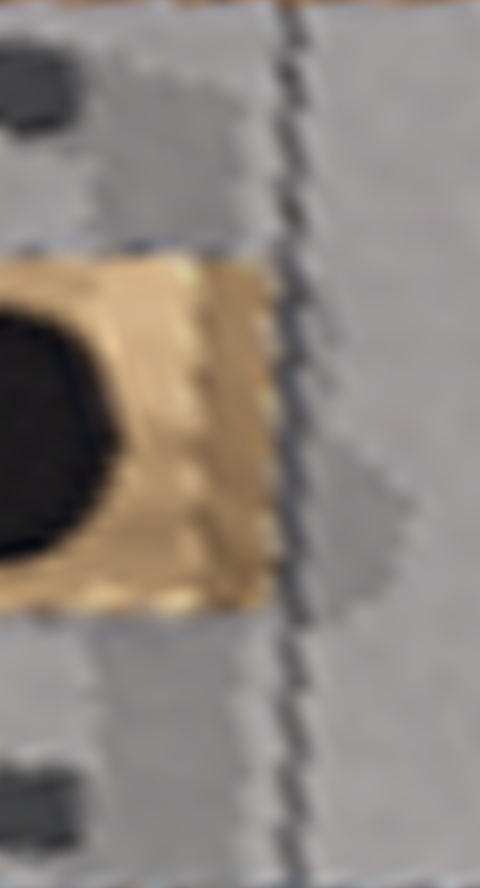

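View pics/rect_top13.png

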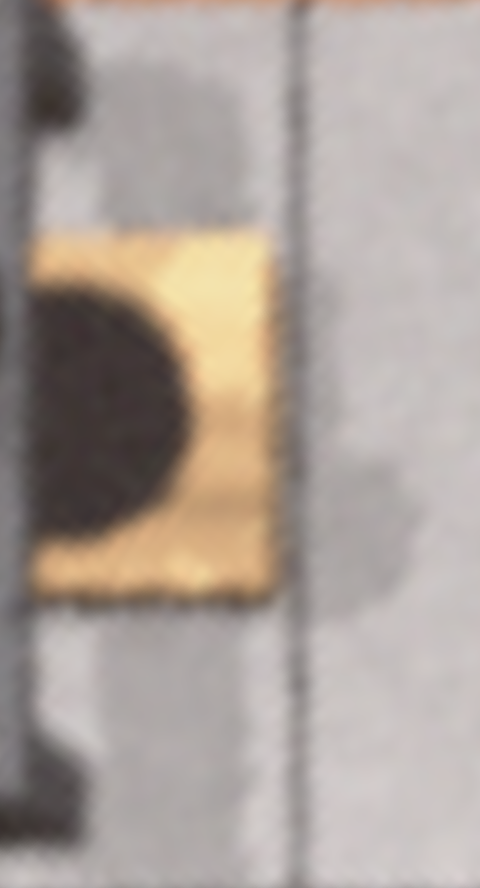

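View pics/w13.png

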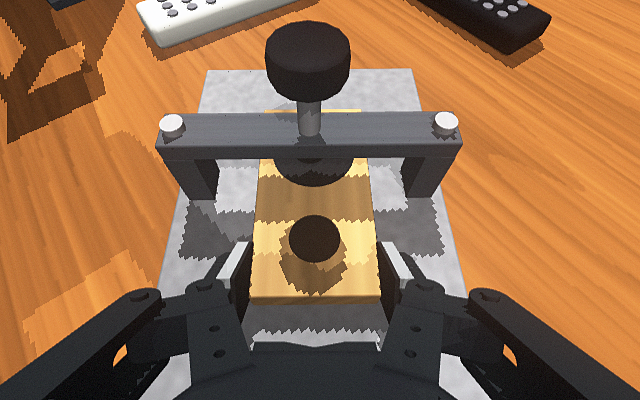

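The scene camera gives a gap of 3.6 mm, square within about 0.1°. I'll advance about 3 mm more.

Call:
carry_out(
  increments=[
    [[0.003,0,0.003,0,0,0],[0.0055,0,0.0055,0,0,0],[0.0055,0,0.0055,0,0,0],[0.0055,0,0.0055,0,0,0]],
  ],
)

```text
clock: 13.55
eef_pos: [513.5, -239.3, 36.5]
tcp_rot: [3.14, -0.785, 0.945]
contact_force: [-1.0, -1.9, 6.2]
opening: 0.661
```

```bash
python3 chk.py w14; python3 - <<'E'
from h import *
for n in ['top','scene']:
    f=grab(n); np.savez(n+'14.npz',**f)
E
python3 gap.py 14 68.5
```

```text
[-34.29  -1.26  36.5 ] [ 3.1401 -0.7852  0.9449] [-0.12 -1.88  7.63] [ 0.36 -0.12  0.07] 13.6
[29.6  30.4  53.46] slope [10.29 -0.86]
board z 14.24 7410
scene z 15 line x 68.63 ang -0.04 (n74) edge x 67.54 ang -0.12 (n49) sd 0.77 GAP 1.09 dAng -0.08
top z 31 line x 69.57 ang -0.13 (n74) edge x 71.17 ang 1.01 (n49) sd 0.75 GAP -1.60 dAng 1.14
top z 15 line x 69.57 ang -0.13 (n74) edge x 68.11 ang 0.25 (n49) sd 0.75 GAP 1.46 dAng 0.38
```

View pics/rect_scene14.png

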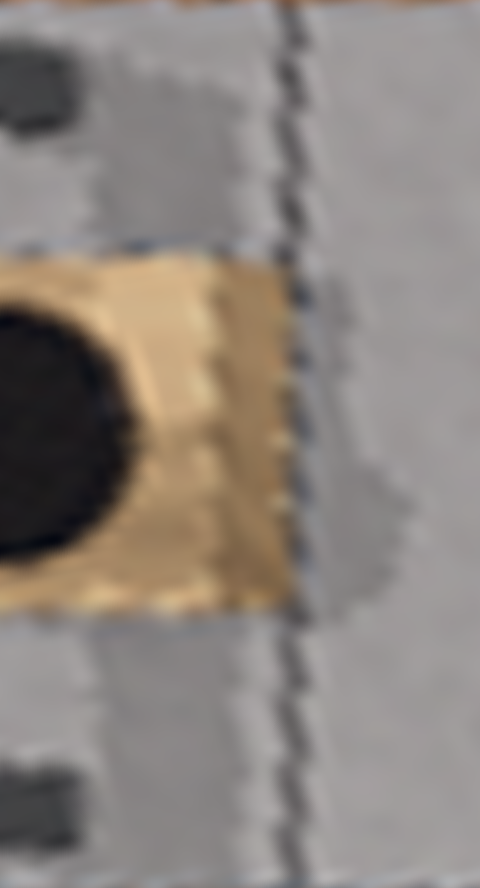

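It's close, with the scene camera showing a gap of about 1 mm or less, limited by blur. I'll let go, back off, and check with a close wrist view over the line.

Call:
carry_out(
  increments=[
    [[0,0,0,0,0,0],[0,0,0,0,0,0],[0,0,0,0,0,0],[0,0,0,0,0,0],[0,0,0,0,0,0]],
  ],
  hand=0,
)

```text
clock: 14.12
eef_pos: [513.3, -238.6, 35.9]
tcp_rot: [-3.142, -0.785, 0.944]
contact_force: [0.0, -0.4, 0.4]
opening: 1.0
```

Call:
carry_out(
  increments=[
    [[-0.005,0,-0.03,0,0,0],[-0.005,0,-0.1,0,0,0],[-0.005,0,-0.2,0,0,0],[-0.005,0,-0.3,0,0,0],[-0.005,0,-0.36,0,0,0]],
  ],
)

```text
clock: 14.53
eef_pos: [451.6, -325.2, 139.4]
tcp_rot: [3.138, -0.783, 0.946]
contact_force: [0.4, -1.3, -0.4]
opening: 0.997
```

```bash
python3 - <<'E'
from h import *
for n in ['top','scene']:
    f=grab(n); np.savez(n+'15.npz',**f)
p,e,s=pose(); print(inv(B,BA,p))
plan(brd(0,0,210),ori(BA,0))
E
python3 gap.py 15 68.5
```

```text
[-140.62086699   -1.24881174  139.74317999]
row [0.3731, -0.0086, 0.1231] [0.0124, -0.747, -0.0145] | mm 157.2 deg 44.84
qpos [-1.014  0.574  1.825  0.773  1.217 -0.846] F [ 0.41 -0.07  0.58] t 14.6333 op 0.996
scene z 15 line x 68.64 ang -0.07 (n74) edge x 66.87 ang -0.73 (n49) sd 0.71 GAP 1.77 dAng -0.66
top z 31 line x 69.53 ang -0.18 (n74) edge x 70.55 ang 0.13 (n49) sd 0.87 GAP -1.02 dAng 0.31
top z 15 line x 69.53 ang -0.18 (n74) edge x 67.26 ang 0.07 (n49) sd 0.77 GAP 2.28 dAng 0.25
```

Call:
carry_out(
  increments=[
    [[0.05,0,-0.05,0,-0.11,0],[0.12,-0.002,-0.05,0.002,-0.22,-0.002],[0.22,-0.004,0.0,0.004,-0.33,-0.004],[0.3,-0.006,0.05,0.006,-0.44,-0.008],[0.37,-0.008,0.12,0.01,-0.55,-0.01]],
  ],
)

```text
clock: 15.05
eef_pos: [529.0, -213.0, 209.3]
tcp_rot: [-3.142, -0.224, 0.957]
contact_force: [1.3, -0.3, -0.5]
opening: 1.002
```

```bash
python3 - <<'E'
from h import *
p,e,s=pose(); print(inv(B,BA,p))
plan(brd(60,0,115),ori(BA,0))
E
```

```text
[ -3.84287076   1.11329406 209.34773466]
row [0.1032, 0.0023, 0.2654] [0.0003, -0.2141, -0.0029] | mm 113.9 deg 12.84
qpos [-0.51   0.307  1.827  0.266  1.    -0.04 ] F [ 1.32 -0.31 -0.46] t 15.05 op 1.002
```

Call:
carry_out(
  increments=[
    [[0.05,0.001,0.05,0,-0.1,-0.002],[0.09,0.002,0.11,0,-0.21,-0.003],[0.103,0.002,0.19,0,-0.214,-0.003],[0.103,0.002,0.265,0,-0.214,-0.003],[0.103,0.002,0.265,0,-0.214,-0.003]],
  ],
)

```text
clock: 15.47
eef_pos: [561.4, -157.8, 107.2]
tcp_rot: [-3.127, -0.001, 0.965]
contact_force: [-0.4, 1.3, -0.8]
opening: 0.998
```

Call:
carry_out(
  increments=[
    [[0,0,0,0,0,0],[0,0,0,0,0,0]],
  ],
)

```text
clock: 15.63
eef_pos: [564.1, -162.0, 113.5]
tcp_rot: [-3.135, -0.004, 0.961]
contact_force: [0.3, -0.3, 0.1]
opening: 0.998
```

```bash
python3 - <<'E'
from h import *
p,e,s=pose(); print(inv(B,BA,p),e)
f=grab('wrist','w16'); np.savez('w16.npz',**f); print(proj(f,brd(70,0,15)))
E
```

```text
[ 58.0889215    1.58677325 113.52039102] [-3.1353717  -0.0037006   0.96110385]
[316.94790382 195.12767424]
```

View pics/w16.png

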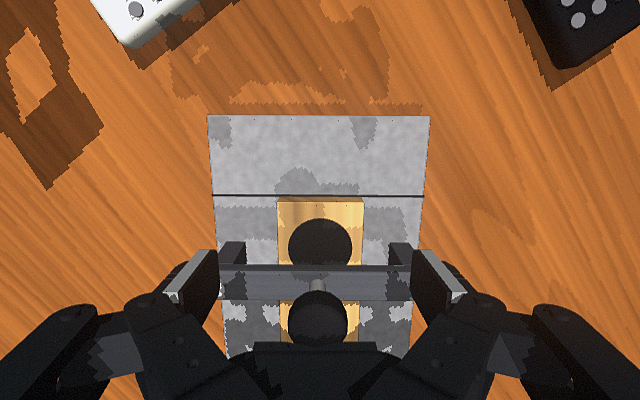

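The close view shows the line at row 195 and the front's leading edge just short of it, at about row 197–200. I'll measure this at sub-pixel level.

```bash
cat > wgap.py <<'E'
from h import *
import sys, gap
def run(n,view=True):
    f=dict(np.load(n+'.npz')); S=8;x0=40;y0=-74
    I=gap.rect(f,15,S=S,x0=x0,x1=100); 
    cv2.imwrite('pics/rect_%s.png'%n,cv2.resize(I[int(34*S):int(114*S),:int(45*S)],None,fx=1.2,fy=.9)[:,:,::-1])
    # raw-image columns: work directly in the raw picture for line (dark minimum) and edge (wood-grey)
    g=f['img'].astype(float); w=g[...,0]-g[...,2]; lum=g.sum(2)
    def rays(u,v,z=15):
        from yaw import ray_plane,toB
        return toB(ray_plane(f,np.array(u,float),np.array(v,float),z))
    uL=[];vL=[];uE=[];vE=[]
    for u in range(0,640):
        for side in [0]:
            # y coordinate of this column at line
            vv=proj(f,brd(70,0,15))[1]; Pb=rays([u],[vv])[0]; y=Pb[1]
        a=int(vv)-7;b=int(vv)+8
        if 33<abs(y)<70:
            col=lum[a:b,u]; bg=np.median(col); i=int(np.argmin(col))
            if 1<=i<len(col)-1 and bg-col[i]>40:
                wt=np.clip(bg-20-col[i-2 if i>1 else 0:i+3],0,None); idx=np.arange(i-2 if i>1 else 0,i-2+len(wt) if i>1 else len(wt))
                uL.append(u);vL.append(a+(wt*idx).sum()/wt.sum())
        if abs(y)<24:
            col=w[a:b+6,u]; hi=np.median(col[-5:]); lo=np.median(col[:4]); th=(hi+lo)/2
            j=np.where((col[:-1]<th)&(col[1:]>=th))[0]
            if len(j) and hi-lo>25: j=j[0]; uE.append(u);vE.append(a+j+(th-col[j])/(col[j+1]-col[j]))
    for nm,u,v in [('line',uL,vL),('edge',uE,vE)]:
        P=rays(u,v); vx,vy,px,py=cv2.fitLine(P.astype(np.float32),cv2.DIST_HUBER,0,.01,.01).ravel()
        print(nm,len(u),'x@0 %.2f'%(px-vx/vy*py),'ang %.2f'%np.degrees(np.arctan(-vx/vy)),'sd %.2f'%np.std(P[:,0]), 'y %.1f..%.1f'%(P[:,1].min(),P[:,1].max()))
run(sys.argv[1])
E
python3 wgap.py w16
```

```text
line 106 x@0 69.84 ang -0.17 sd 0.17 y -69.6..69.7
edge 69 x@0 68.94 ang 0.02 sd 0.10 y -24.0..23.9
```

View pics/rect_w16.png

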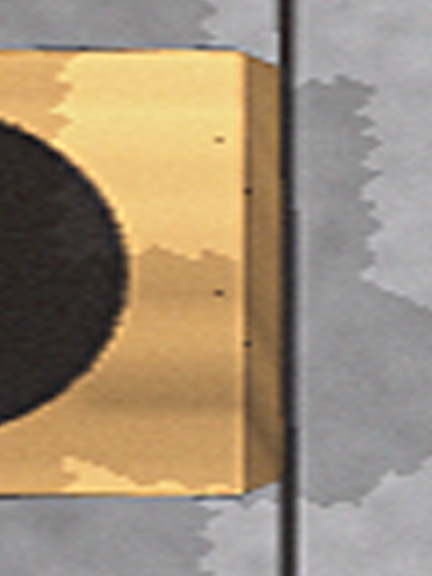

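The close view shows the edge parallel to the line within 0.2° and 0.9 mm short of the line's centre, because letting go pulled it back a little. I'll nudge it in from the tail with shut fingers.

Call:
carry_out(
  increments=[
    [[0,0,-0.1,0,0,0],[-0.05,0,-0.18,0,0,0],[-0.14,0,-0.2,0,0,0],[-0.23,0.005,-0.17,0,0,0],[-0.3,0.006,-0.1,0,0,0]],
  ],
  hand=1,
)

```text
clock: 16.1
eef_pos: [499.7, -266.0, 158.6]
tcp_rot: [3.135, -0.005, 0.96]
contact_force: [0.9, 0.2, 0.0]
opening: 0.295
```

Call:
carry_out(
  increments=[
    [[0,0,0,0,0,0],[0,0,0,0,0,0]],
  ],
)

```text
clock: 16.27
eef_pos: [496.2, -263.5, 153.1]
tcp_rot: [-3.136, -0.004, 0.957]
contact_force: [1.0, -0.0, 0.5]
opening: 0.009
```

```bash
python3 - <<'E'
from h import *
p,e,s=pose(); print(inv(B,BA,p),e)
plan(brd(-62,-1,44),ori(BA-0.003,0))
f=grab('wrist','w17'); np.savez('w17.npz',**f)
E
```

```text
[-64.02102173  -0.96226583 153.14937974] [-3.13568184 -0.00384069  0.95700807]
row [0.004, 0.0017, 0.2729] [-0.0056, -0.0037, 0.0001] | mm 109.2 deg 0.4
qpos [-0.493  0.375  1.854  0.006  0.918  0.117] F [ 0.99 -0.02  0.55] t 16.2667 op 0.009
```

View pics/w17.png

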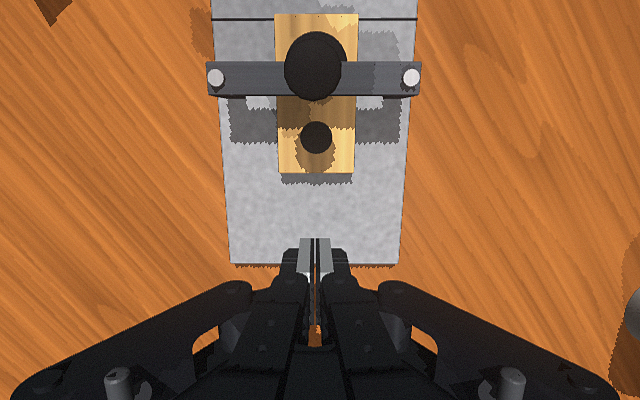

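Call:
carry_out(
  increments=[
    [[0,0.0017,0.09,-0.005,-0.004,0],[0,0.0017,0.17,-0.005,-0.004,0],[0,0.0017,0.24,-0.005,-0.004,0],[0,0.0017,0.27,-0.005,-0.004,0],[0,0.0017,0.27,-0.005,-0.004,0]],
  ],
)

```text
clock: 16.73
eef_pos: [497.5, -260.4, 43.1]
tcp_rot: [-3.138, 0.001, 0.962]
contact_force: [-1.1, -0.1, -0.1]
opening: -0.004
```

```bash
python3 - <<'E'
from h import *
f=grab('wrist','w18'); np.savez('w18.npz',**f)
p,e,s=pose(); print(inv(B,BA,p),e)
plan(brd(-54,-1,44),ori(BA-0.003,0))
E
```

```text
[-60.64016488  -1.30716356  44.63155616] [-3.14014844e+00  4.48395313e-04  9.61924761e-01]
row [0.0166, -0.0007, 0.0016] [-0.0014, 0.0004, 0.0048] | mm 6.7 deg 0.3
qpos [-0.485  0.537  1.908 -0.     0.698  0.124] F [ 0.34  0.96 -0.44] t 16.7833 op 0.0
```

View pics/w18.png

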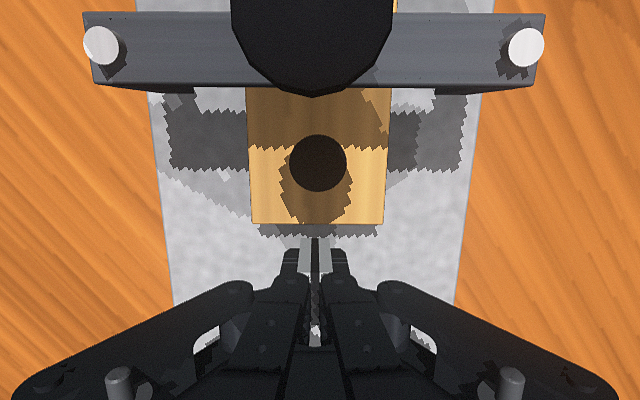

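Call:
carry_out(
  increments=[
    [[0.006,0,0,0,0,0],[0.012,0,0,0,0,0.004],[0.0175,0,0,0,0,0.004],[0.0175,0,0,0,0,0.004]],
  ],
)

```text
clock: 17.12
eef_pos: [503.1, -255.5, 45.8]
tcp_rot: [3.14, 0.0, 0.958]
contact_force: [0.3, -0.7, 0.6]
opening: -0.001
```

```bash
cat > g.py <<'E'
from h import *
import sys,gap
for n in ['top','scene']:
    f=grab(n); np.savez(n+sys.argv[1]+'.npz',**f)
p,e,s=pose(); print(inv(B,BA,p).round(2),e.round(4),s['contact_force'].round(2),s['clock'])
gap.run(sys.argv[1],float(sys.argv[2]) if len(sys.argv)>2 else 67.5)
E
python3 g.py 19
```

```text
[-53.92  -1.58  45.21] [3.1411e+00 3.0000e-04 9.5750e-01] [0.9  0.01 0.51] 17.2167
scene z 15 line x 68.57 ang -0.07 (n74) edge x 66.95 ang -0.36 (n49) sd 0.62 GAP 1.62 dAng -0.29
top z 31 line x 69.57 ang -0.10 (n74) edge x 70.64 ang 0.32 (n49) sd 0.71 GAP -1.07 dAng 0.43
top z 15 line x 69.57 ang -0.10 (n74) edge x 67.65 ang 0.54 (n49) sd 0.78 GAP 1.92 dAng 0.64
```

Call:
carry_out(
  increments=[
    [[0.003,0,0,0,0,0],[0.006,0,0,0,0,0],[0.006,0,0,0,0,0]],
  ],
)

```text
clock: 17.47
eef_pos: [503.4, -253.5, 44.5]
tcp_rot: [-3.141, 0.0, 0.957]
contact_force: [0.5, 0.4, -0.1]
opening: 0.0
```

```bash
python3 g.py 20
```

```text
[-51.74  -1.11  44.38] [-3.1407e+00  5.0000e-04  9.5730e-01] [-0.02  0.03 -0.58] 17.5667
scene z 15 line x 68.65 ang 0.02 (n74) edge x 67.36 ang 0.38 (n49) sd 0.73 GAP 1.30 dAng 0.36
top z 31 line x 69.53 ang -0.04 (n74) edge x 70.90 ang 1.05 (n49) sd 0.73 GAP -1.37 dAng 1.09
top z 15 line x 69.53 ang -0.04 (n74) edge x 68.05 ang 0.59 (n49) sd 0.79 GAP 1.48 dAng 0.63
```

Call:
carry_out(
  increments=[
    [[0.0006,0,0,0,0,0],[0.0013,0,0,0,0,0],[0.0013,0,0,0,0,0]],
  ],
)

```text
clock: 17.82
eef_pos: [503.6, -253.1, 44.4]
tcp_rot: [-3.141, 0.001, 0.957]
contact_force: [0.3, 0.1, -0.2]
opening: 0.006
```

```bash
python3 g.py 21
```

```text
[-51.28  -1.09  44.34] [-3.1407e+00  5.0000e-04  9.5730e-01] [-0.07 -0.7   0.57] 17.9167
scene z 15 line x 68.60 ang -0.06 (n74) edge x 67.65 ang -0.96 (n49) sd 0.74 GAP 0.95 dAng -0.90
top z 31 line x 69.56 ang -0.15 (n74) edge x 70.97 ang 1.57 (n49) sd 0.85 GAP -1.41 dAng 1.72
top z 15 line x 69.56 ang -0.15 (n74) edge x 68.13 ang 1.04 (n49) sd 0.72 GAP 1.43 dAng 1.20
```

I'll back off and look closely again.

Call:
carry_out(
  increments=[
    [[-0.02,0,0,0,0,0],[-0.03,0,-0.1,0,0,0],[-0.03,0,-0.2,0,0,0],[-0.03,0,-0.3,0,0,0],[0.05,0,-0.4,0,0,0]],
  ],
)

```text
clock: 18.33
eef_pos: [510.4, -244.3, 199.6]
tcp_rot: [3.141, 0.002, 0.955]
contact_force: [1.9, 0.1, -0.0]
opening: 0.006
```

Call:
carry_out(
  increments=[
    [[0.09,-0.003,-0.01,0,0,0],[0.17,-0.003,0.01,0,0,0],[0.23,-0.003,0.08,0,0,0],[0.23,-0.003,0.16,0,0,0],[0.23,-0.003,0.22,0,0,0]],
  ],
  hand=0,
)

```text
clock: 18.75
eef_pos: [563.9, -164.7, 107.5]
tcp_rot: [-3.141, 0.0, 0.959]
contact_force: [-0.5, -0.0, -0.5]
opening: 0.708
```

Call:
carry_out(
  increments=[
    [[0,0,0,0,0,0],[0,0,0,0,0,0],[0,0,0,0,0,0]],
  ],
)

```text
clock: 19.0
eef_pos: [564.3, -166.4, 110.1]
tcp_rot: [3.141, 0.0, 0.957]
contact_force: [0.2, 0.5, 1.3]
opening: 0.997
```

```bash
python3 - <<'E'
from h import *
f=grab('wrist','w22'); np.savez('w22.npz',**f)
p,e,s=pose(); print(inv(B,BA,p),e,s['clock'])
E
python3 wgap.py w22
```

```text
[ 54.68947576  -1.50316104 110.62446905] [ 3.14000564e+00 -2.95401904e-04  9.56653335e-01] 19.05
line 108 x@0 69.86 ang -0.16 sd 0.14 y -69.6..69.7
edge 69 x@0 70.08 ang -0.08 sd 0.06 y -23.4..23.5
```

View pics/w22.png

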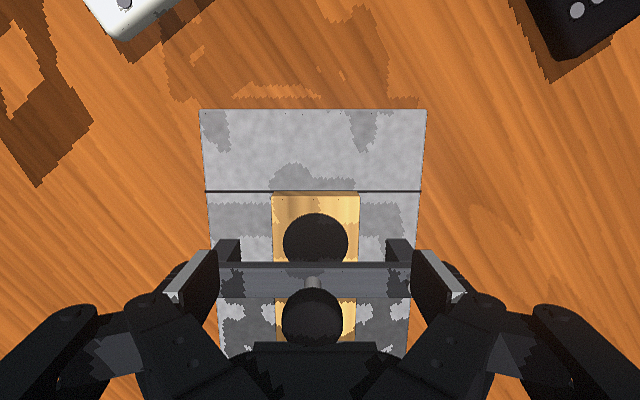

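View pics/rect_w22.png

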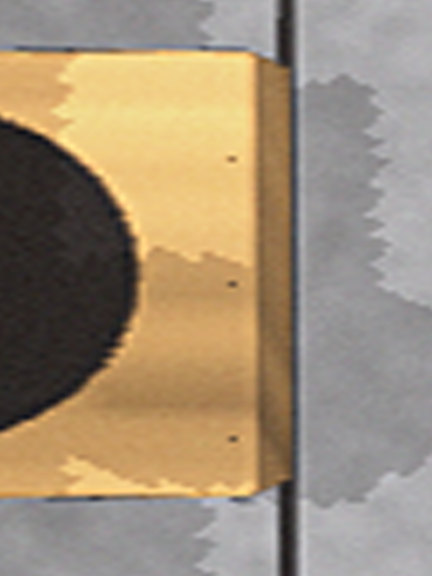

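The leading edge is now within about 0.2 mm of the line's centre and 0.1° of square. I'll rise clear and make the final checks.

Call:
carry_out(
  increments=[
    [[0,0,-0.1,0,0,0],[0,0,-0.2,0,0,0],[-0.05,0.05,-0.3,0,0,0],[-0.12,0.1,-0.38,0,0,0],[-0.2,0.15,-0.4,0,0,0]],
  ],
)

```text
clock: 19.47
eef_pos: [569.4, -259.1, 273.6]
tcp_rot: [3.134, -0.002, 0.959]
contact_force: [2.0, 0.2, 0.5]
opening: 0.998
```

Call:
carry_out(
  increments=[
    [[-0.1,0.05,-0.05,0,0,0],[-0.2,0.1,-0.05,0,0,0],[-0.25,0.15,-0.05,0,0,0],[-0.25,0.15,-0.05,0,0,0],[-0.25,0.15,-0.05,0,0,0]],
  ],
)

```text
clock: 19.88
eef_pos: [558.3, -377.3, 288.2]
tcp_rot: [3.139, 0.0, 0.954]
contact_force: [0.1, 0.6, 0.6]
opening: 1.001
```

```bash
python3 - <<'E'
from h import *
a=dict(np.load('scene0.npz'))
f=grab('scene','s_end'); np.savez('s_end.npz',**f); g=grab('top','t_end')
d=dict(np.load('top0.npz')); 
diff=np.abs(g['img'].astype(int)-d['img']).sum(2); cv2.imwrite('pics/diff.png',np.clip(diff,0,255).astype(np.uint8))
W=cloud(f); q=W[...,:2]-O; c,s=np.cos(MA),np.sin(MA); X=q@[c,s];Y=q@[-s,c];Z=W[...,2]
m=(abs(X)<50)&(abs(Y)<25)&(Z>85)&(Z<140); print('stack top',np.percentile(Z[m],[20,50,80]).round(1))
m=(abs(X-125)<30)&(abs(Y)<24)&(Z>115)&(Z<130); print('tab',np.percentile(X[m],[1,50,99]).round(1))
s=sense();print(s['clock'],s['eef_pos'],s['opening'])
E
```

```text
stack top [113.4 114.3 115.4]
tab [125.4 130.7 135.5]
19.9833 [ 558.47489832 -374.63128832  287.47025974] 0.9991937301898899
```

View pics/t_end.png

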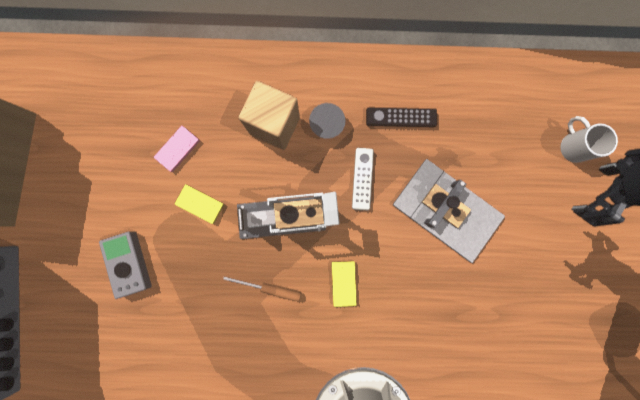

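View pics/s_end.png

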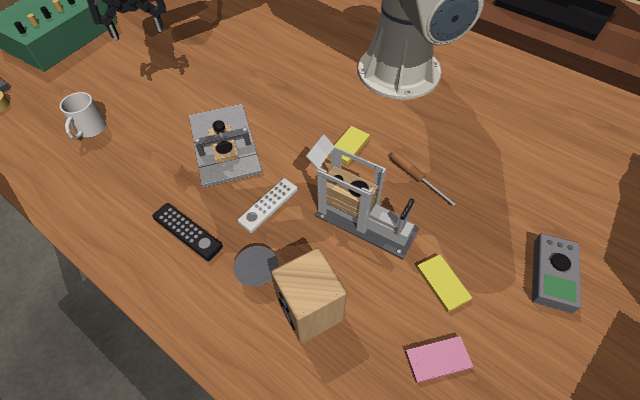

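The final views show the front under the bridge at the line, at top (447,205). The four fronts are still stacked at (300,213), the tab is back, and the bystanders have not moved. The arm is clear, so I'm handing the job in.

```bash
python3 -c "
from h import *
print(r.sign_off())"
```

```text
the job is handed in; nothing more can be done
None
```

I handed the job in at about 20 s. The bottom front lies flat on the gluing board under the clamp bridge, recesses up, with its leading edge on the scribed line.

I pushed the pusher to its stop with shut fingers, at about 20 N. Then I gripped the protruding front by its sides, drew it out level, laid it on the board's open end and slid it under the bridge. Letting go left it about 0.9 mm short, so I nudged it in from the tail and checked again.

**Last checks:**
- **Position:** the close wrist view puts the leading edge within about 0.2 mm of the line's centre and within about 0.1° of square.
- **Magazine:** the four other fronts have dropped, with the stack top at 114 mm, and the pusher is back at rest.
- **Bench:** the bystanders look unmoved in the final pictures, and the gripper is open and clear.

**Disagreements:** the scene and top cameras read about 0.95 mm and 1.4 mm of remaining gap just after the nudge. Their angle readings also scattered by up to 1–2°. I trusted the closer wrist view, because those two cameras had also read high by about 1 mm on the earlier check.

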